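Load the sign boards and set up the display panel

ROBOT

A 7-joint arm with a two-finger parallel gripper is mounted at the origin on a cart in front of the work surface, level with it; the furniture and walls round the work are solid. World frame = base frame: x ahead of the robot, y to its left, z up, the work surface at z = 0. Lengths are in m, angles in rad, forces in N, time in s.
With the tool pointing down it reaches from about 0.35 to 0.9 m from the base axis. Payload 19.9 kg.
Tool frame: the origin (TCP) lies at the centre of the arm's flange, where the gripper is bolted on; the fingertips stand 173 mm ahead of it and the grasp point (between the pads) lies 155 mm ahead of it; y points along the fingers, z is the direction in which the jaws open and shut, and the axes are right-handed (so a half turn about y gives the same grasp; the last joint's range is limited). The gripper opens to 85 mm and grips with 20 to 120 N. Pads are 22 mm wide; open, the fingers measure 114 mm over their backs; the gripper's body (76 mm by 85 mm) begins 54 mm behind the grasp point. The pads swing forward as they close: fully open they stand 13 mm farther back than shut.
Start: joints at [1.073, 0.417, -0.01, 1.614, 0.005, 1.111, -0.053], TCP at [0.275, -0.561, 0.405] pointing down, gripper open.
Joint ranges: [-2.81, 2.81], [-0.39, 2.02], [-1.27, 1.25], [0.06, 2.57], [-1.19, 4.33], [0.19, 2], [-2.82, 2.82]. Speed limits (rad/s): [1.89, 1.89, 2.39, 2.39, 3.01, 3.01, 3.01].

INTERFACE

Orientations are given as a unit quaternion [x, y, z, w].
In Python, from plant import observe, snapshot, camera_params, close_job gives the robot as it stands. The module is installed in compiled form; this text tells all that it offers.
- The arm moves only by the tool jog_arm, never from a script. Its arguments are lists of equal length, an entry for each row: "dp": the shift along the tool's x, y, z in cm, a list of three; "rotation": the turn, a rotation vector about the tool's x, y, z in rad, a list of three; "fingers": the closure, from 0 (fully open) to 1 (shut). In form: {"dp": [[dx, dy, dz], ...], "rotation": [[rx, ry, rz], ...], "fingers": [fingers, ...]}. A call has 1 to 20 rows; each row is the pose to reach, as a shift and turn from the pose commanded when the call began, along the tool's axes at that moment; what a row does not reach only later rows make up. A row lasts 1/12 s, in which the tool goes at most 41.7 mm and 7.16 degrees, less where a joint would pass 70% of its speed; a pose out of reach is approached as far as the arm can. A call with a gripper value outside its range is refused whole. The fingers move at their own pace and stop on an object; "grip_force" is the grip in N (left out, the last holds). Time passes only in rows, so rows that repeat a pose let the fingers close. It gives the time, the measured TCP pose, the force and the opening at its end, in the units of the state.
- observe(): the state, without advancing time (a new reading comes with each control period).
- snapshot(name): name is "scene" or "top"; returns the picture (400x640x3 uint8, red, green, blue); there is no depth.
- camera_params(name): a dict with "fx", "fy", "cx", "cy" (pixels), "D" ([k1, k2, p1, p2, k3] as OpenCV has them; the pictures are not rectified), "cam_to_world" (4x4, takes a point from camera to world coordinates). Camera axes: x right, y up, looking along -z (the intrinsics and any distortion apply to the point x, -y, -z); pixel columns grow to the right and rows downward; lengths in m; the calibration is good to about 2 mm. A picture is of the moment at which its call begins. camera_params takes no time and is no camera call.
- close_job(): hands the job in, once; it reports no verdict.
The state is a dict: "clock": time; "q": joint angles; "qvel": joint speeds; "effort": joint torques, N m; "position": TCP position; "ee_rot": TCP orientation; "contact_force": force on the tool from outside, world axes, zero at the start; "wrist_torque": the same for the moment, N m; "opening": opening from 0.0 (shut) to 1.0 (fully open).
Only numpy, scipy, OpenCV 4.12 (cv2) and the standard library are available. Lean on these libraries where they do the work, as an engineer would, in place of code of your own. Each camera call takes 0.05 s, during which the arm holds its last target.

TASK

Get the market-stall signs ready: load every paddle board from the storage block into the transport rack, one to a slot, by tipping its foot into the slot and straightening it until it stands back under the two hooks against the rail. Clear the blue ribbon spool from in front of the stand and lay it in the tray, and stand the black display panel upright on the table in front of the stand's bar and lean it back against the bar, centred and square. Leave everything else where it is.

Things in the scene. Friction and masses are not known exactly. Their poses are not given: they have to be found in the camera images.
- board0_center (a point): one of up to three like plywood paddle boards, 8 thick, 0.1 kg: a body 92 wide and 90 high with square shoulders, on it a central handle 40 wide up to 150 above the foot. At the start it stands upright, handle up, in a slot of the storage block. This point: mid-thickness, 75 above the foot. x = across the thickness, y = along the width, z = foot to handle. May be absent (None).
- board1_center (a point): one of up to three like plywood paddle boards, 8 thick, 0.1 kg: a body 92 wide and 90 high with square shoulders, on it a central handle 40 wide up to 150 above the foot. At the start it stands upright, handle up, in a slot of the storage block. This point: mid-thickness, 75 above the foot. x = across the thickness, y = along the width, z = foot to handle. May be absent (None).
- board2_center (a point): one of up to three like plywood paddle boards, 8 thick, 0.1 kg: a body 92 wide and 90 high with square shoulders, on it a central handle 40 wide up to 150 above the foot. At the start it stands upright, handle up, in a slot of the storage block. This point: mid-thickness, 75 above the foot. x = across the thickness, y = along the width, z = foot to handle. May be absent (None).
- panel_center (a point): the display panel: a plain rectangle without a handle, dark wood frame round a black face on both sides, 10 thick, 110 wide, 170 high, 0.18 kg; at the start it stands in a slot of the storage block among the boards. This point: its centre, 85 above the foot. x = across the thickness, y = along the width, z = up.
- spool_center (a point): blue ribbon spool lying flat on the table in front of the stand, 34 high, the ribbon between two rims 61 across (a loose ribbon end sticks out to the side; it is light and has no strength). This point: on its axis, 17 above its underside. Grip it across the rims.
- block: light wooden storage block (fixed), 219 (x) x 130 (y) x 55 high, with four slots across it, 11 wide (x) and 116 long (y), at x = -78, -26, +26, +78; slot floors 10 above the table. Origin: centre of the underside. Which side of the robot it stands on varies, as does what is in which slot.
- rack: wooden transport rack (fixed), 100 deep (x), 344 wide (y), 116 high, three slots side by side, open to the front (-x, to the robot). Origin: centre of the underside. In each slot, hooks 96 to 106 above the slot floor reach forward to x = -14 over the outer 9 to 13 of a board's shoulders (68 or more free between them), so a board cannot go in straight down.
- slot0 (a point): rack slot 0 (0 at -y; pitch 110): middle of its length, on its floor, at the back wall; axes as the rack, x to the back. 102 long, 18 deep; back wall upright at x = 0; front wall slopes from x = -11 at the floor to -20 at the mouth: a board enters with its top leaning 15-25 deg to the front. Behind, a rail (face x = +8, 74-90 above the floor) lets it rest leaning back 5 deg.
- slot1 (a point): rack slot 1 (0 at -y; pitch 110): middle of its length, on its floor, at the back wall; axes as the rack, x to the back. 102 long, 18 deep; back wall upright at x = 0; front wall slopes from x = -11 at the floor to -20 at the mouth: a board enters with its top leaning 15-25 deg to the front. Behind, a rail (face x = +8, 74-90 above the floor) lets it rest leaning back 5 deg.
- slot2 (a point): rack slot 2 (0 at -y; pitch 110): middle of its length, on its floor, at the back wall; axes as the rack, x to the back. 102 long, 18 deep; back wall upright at x = 0; front wall slopes from x = -11 at the floor to -20 at the mouth: a board enters with its top leaning 15-25 deg to the front. Behind, a rail (face x = +8, 74-90 above the floor) lets it rest leaning back 5 deg.
- stand: wooden stand (fixed): uprights 120 high at y = -90 and +90 joined by a cross-bar, front face at x = 0, 80 to 95 above the table. Feet 12 high run from x = -20 to +90 at y = -90 and +90, bare table between (160 free). Origin: on the table below the middle of the bar's front face; front is -x, towards the robot. Which side of the robot it stands on varies.
- tray: light wooden open tray (fixed), 150x150 outside, walls 5 thick and 30 high, floor 5 thick. Origin: centre of the underside.
- marker_center (a point): bystander, leave alone: white marker with green cap, 17x135x16, lying. This point: its centre.
- garden_pencil_center (a point): bystander, leave alone: dark green pencil, 7x117, lying. This point: its centre.

How it is judged:
By the outcome, as a careful person would: the job done as asked, in the order asked, and still so for the second after the job is handed in, with the robot touching nothing.
Of board0, board1, board2 only 2 to 3 are there at a start; the rules pass over those that are not, and their reading is None.
At some moment in a run one of spool may be knocked a few centimetres aside while the robot is not near it.
It also fails if it takes over 200 s, if anything falls off the work surface, if the arm or the gripper's body presses on something with over 40 N, if the wrist force passes 120 N, or if a joint passes its speed limit or range.

## Working session

There is one attempt and no reset: what is moved stays moved. The work goes in short steps, Python scripts to look and compute and a tool call to move; the robot and the scene stay as the last step left them, time stands still between calls to the robot, and variables do not carry over. Pictures are saved under pics/ and viewed, and the job is handed in when it is done.

Besides the shell and the picture viewer there is one more tool, called after "Emit:" as a command line: name --argument value ..., lists and objects as JSON in quotes. jog_arm: Moves the arm, as the interface text tells. Its arguments: {"type":"object","properties":{"dp":{"type":"array"},"rotation":{"type":"array"},"fingers":{"type":"array"},"grip_force":{"type":"number"}},"required":["dp","rotation","fingers"]}

```bash
mkdir -p pics; ls; python3 - <<'E'
from plant import observe, snapshot, camera_params
import cv2
print(observe())
for n in ("scene","top"):
    im=snapshot(n); cv2.imwrite(f"pics/{n}0.png",im[:,:,::-1]); p=camera_params(n); print(n,p)
E
```

```text
pics
{'clock': 0.0, 'q': array([ 1.07352095,  0.41796313, -0.01032512,  1.61419985,  0.00472456,
        1.11064835, -0.05299343]), 'qvel': array([ 0.00052419,  0.0004845 , -0.00047044, -0.00288597, -0.00016945,
        0.00027599, -0.00069505]), 'effort': array([ 1.43723042e-03, -8.64444208e+01,  6.79450929e-01, -4.34897196e+01,
        1.90642965e-02,  7.35530426e-03,  1.64777725e-05]), 'position': array([ 0.27505034, -0.56106922,  0.40405601]), 'ee_rot': array([-0.15989621,  0.68922317, -0.6884194 ,  0.15963506]), 'contact_force': array([-0.20884574,  0.7645784 , -0.18736717]), 'wrist_torque': array([-0.00341664,  0.00527072, -0.04781249]), 'opening': 1.0003485268871137}
scene {'fx': 436.6785751692602, 'fy': 436.6785751692602, 'cx': 315.7790994143851, 'cy': 200.82346965724147, 'D': array([-0.12276447,  0.        ,  0.        ,  0.        ,  0.        ]), 'cam_to_world': array([[-0.74520339,  0.26667227, -0.61119376, -0.31686464],
       [-0.66676144, -0.28415799,  0.68897273,  0.95972192],
       [ 0.01005433,  0.92094524,  0.38956228,  0.65177812],
       [ 0.        ,  0.        ,  0.        ,  1.        ]])}
top {'fx': 386.2457083231869, 'fy': 386.2457083231869, 'cx': 322.25763775679826, 'cy': 199.96910558271992, 'D': array([0.0258637, 0.       , 0.       , 0.       , 0.       ]), 'cam_to_world': array([[-0.01641271,  0.98719387, -0.15867854,  0.35625425],
       [-0.9992307 , -0.01054112,  0.03777421,  0.01985381],
       [ 0.03561782,  0.15917645,  0.98660743,  1.05533333],
       [ 0.        ,  0.        ,  0.        ,  1.        ]])}
```

View pics/scene0.png

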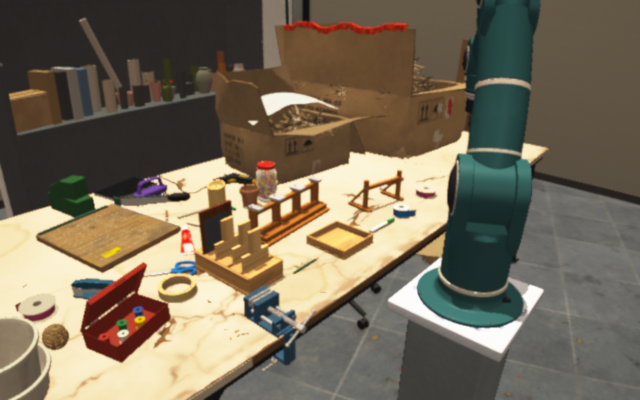

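View pics/top0.png

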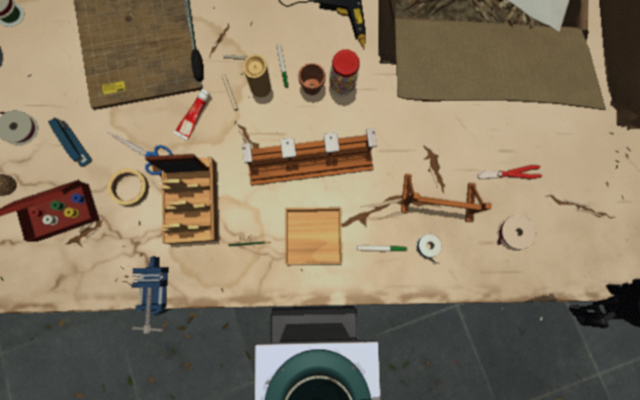

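The panel is in the block's far slot at about (175,162), with three boards in front of it. The rack is around (310,157), the stand around (440,200), the spool at (429,246) and the tray at (313,236). I'll zoom in.

```bash
cat > h.py <<'E'
import numpy as np, cv2
from plant import observe, snapshot, camera_params
from scipy.spatial.transform import Rotation as R
def proj(n,P):
    p=camera_params(n); T=np.linalg.inv(p["cam_to_world"]); P=np.atleast_2d(np.asarray(P,float))
    c=P@T[:3,:3].T+T[:3,3]; c=c*[1,-1,-1]
    K=np.array([[p["fx"],0,p["cx"]],[0,p["fy"],p["cy"]],[0,0,1]])
    return cv2.projectPoints(c,np.zeros(3),np.zeros(3),K,p["D"])[0][:,0]
def ray(n,uv):
    p=camera_params(n);K=np.array([[p["fx"],0,p["cx"]],[0,p["fy"],p["cy"]],[0,0,1]])
    u=cv2.undistortPoints(np.asarray(uv,float).reshape(-1,1,2),K,p["D"])[:,0]
    d=np.c_[u[:,0],-u[:,1],-np.ones(len(u))]@p["cam_to_world"][:3,:3].T
    return p["cam_to_world"][:3,3],d
def onz(n,uv,z):
    o,d=ray(n,uv); return o+d*((z-o[2])/d[:,2])[:,None]
def crop(n,im,u0,v0,u1,v1,s,name):
    c=cv2.resize(im[v0:v1,u0:u1,::-1],None,fx=s,fy=s,interpolation=cv2.INTER_CUBIC)
    for u in range((u0+9)//10*10,u1,10):
        cv2.line(c,((u-u0)*s,0),((u-u0)*s,4 if u%50 else 12),(0,0,255),1)
    for v in range((v0+9)//10*10,v1,10):
        cv2.line(c,(0,(v-v0)*s),(4 if v%50 else 12,(v-v0)*s),(0,0,255),1)
    cv2.imwrite(f"pics/{name}.png",c)
E
python3 - <<'E'
from h import *
im=cv2.imread("pics/top0.png")[:,:,::-1]
crop("top",im,135,120,265,260,4,"t_block0"); crop("top",im,235,115,390,275,5,"t_rack0"); crop("top",im,345,160,545,270,4,"t_stand0")
im=cv2.imread("pics/scene0.png")[:,:,::-1]
crop("scene",im,185,170,345,300,5,"s_block0");crop("scene",im,300,160,440,260,5,"s_stand0")
E
```

```text
(no output)
```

View pics/t_block0.png

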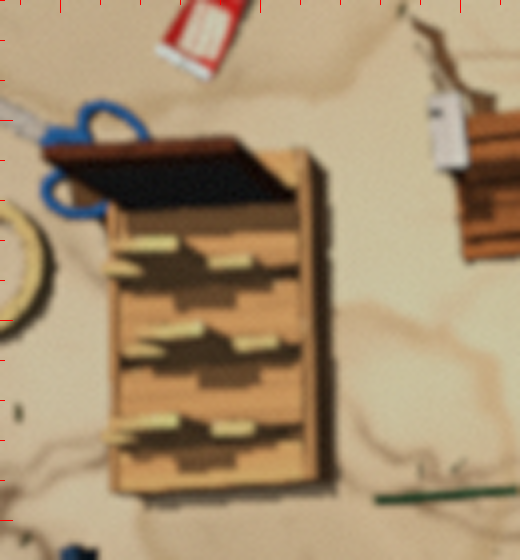

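View pics/t_rack0.png

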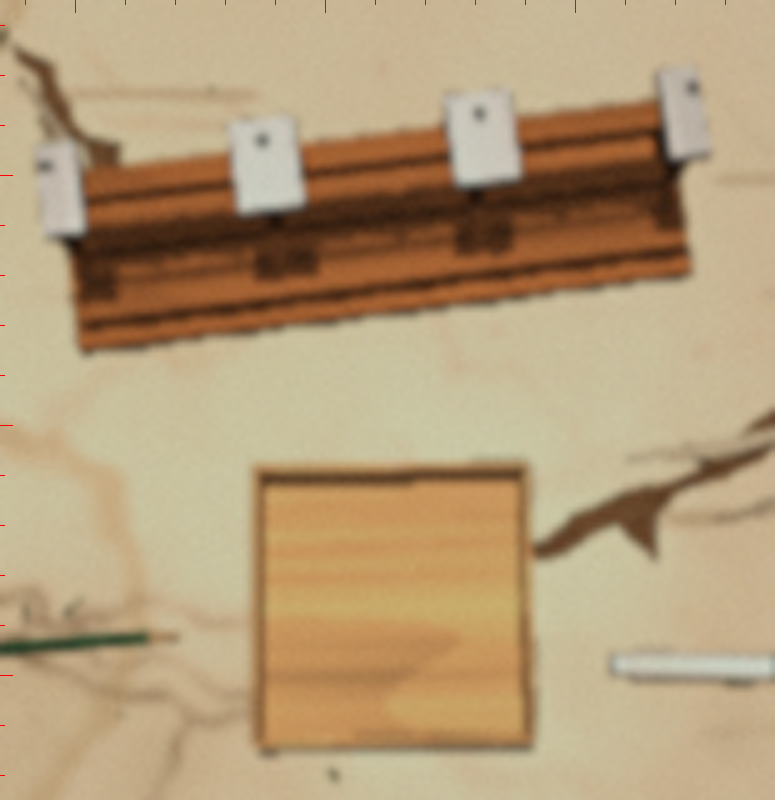

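View pics/t_stand0.png

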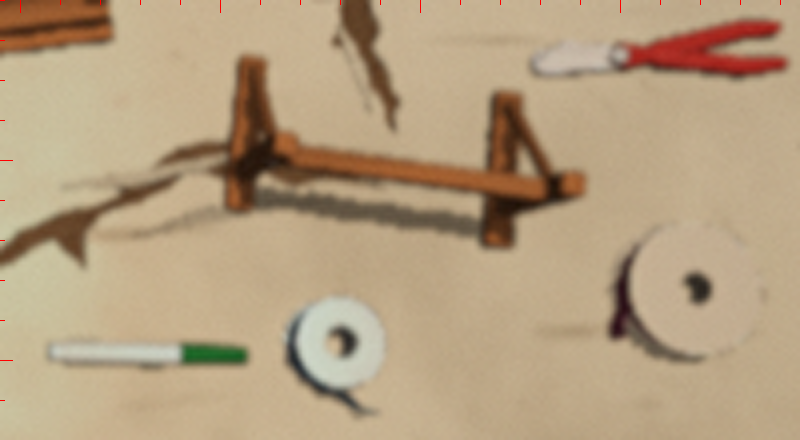

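View pics/s_block0.png

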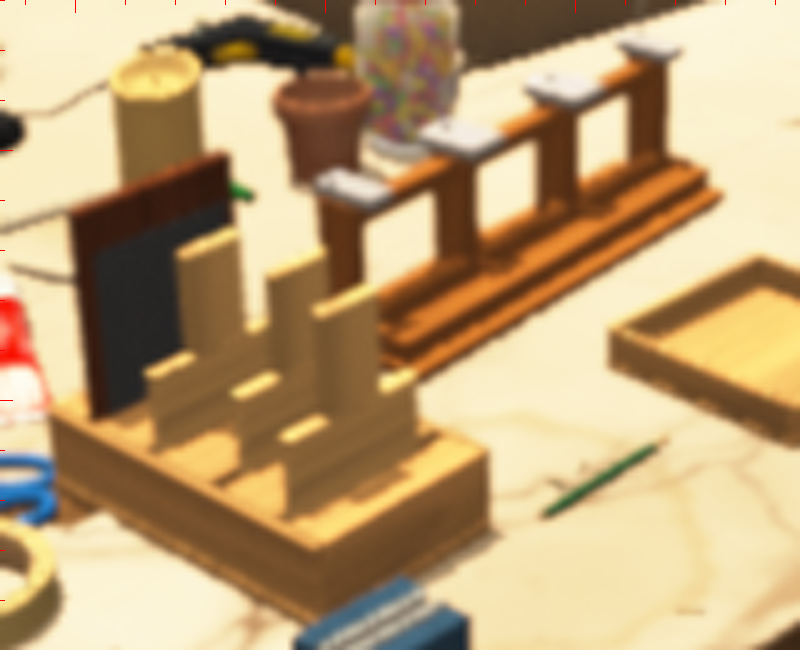

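View pics/s_stand0.png

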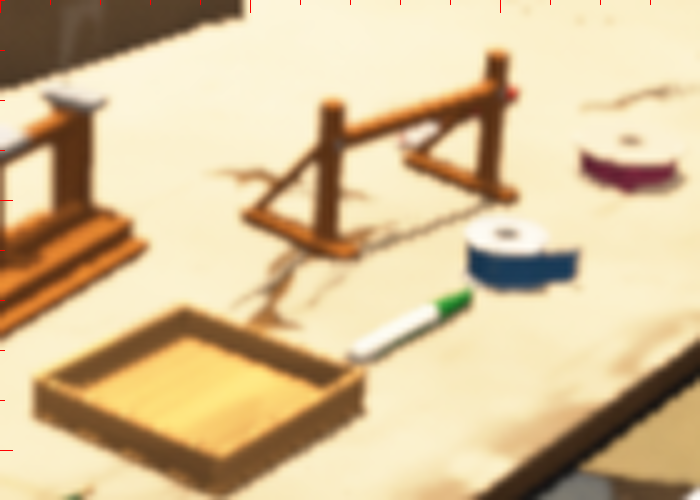

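```bash
cat >> h.py <<'E'
def c2p(pts,u0,v0,s): 
    p=np.asarray(pts,float); return np.c_[u0+(p[:,0]+.5)/s-.5, v0+(p[:,1]+.5)/s-.5]
E
python3 - <<'E'
from h import *
np.set_printoptions(precision=4,suppress=True)
r=R.from_quat(observe()['ee_rot']).as_matrix(); print("tool axes cols\n",r)
T=lambda p:c2p(p,235,115,5)
hk=[(42,234),(86,236),(238,214),(303,206),(455,187),(520,179),(670,161),(709,155)]
H=onz("top",T(hk),.116); print("hook fronts\n",H)
d=H[2]+H[3]-H[4]-H[5]; print("yaw from hooks12",np.degrees(np.arctan2(-d[0],d[1])), "dist",np.linalg.norm(d)/2, "centre",(H[2:6]).mean(0))
B=onz("top",T([(82,352),(690,274)]),0.0); d=B[0]-B[1]; print("base",B,np.degrees(np.arctan2(-d[0],d[1])),np.linalg.norm(d),B.mean(0))
tr=onz("top",T([(255,466),(529,464),(532,747),(258,748)]),.03); print("tray",tr,tr.mean(0))
S=lambda p:c2p(p,185,170,5)
# scene hook fronts
print("scene hook pts @.116", onz("scene",S([(366,205),(500,152),(605,103),(682,52)]),.116))
print("scene base bottom", onz("scene",S([(722,196)]),0.0))
bs=onz("scene",S([(318,548),(488,455),(50,415)]),.055); print("block scene (-x+y),(-x-y),(+x+y)",bs)
TB=lambda p:c2p(p,135,120,4)
bt=onz("top",TB([(308,150),(303,480),(113,492)]),.055); print("block top (+x-y),(-x-y),(-x+y)",bt)
TS=lambda p:c2p(p,345,160,4)
sp=onz("top",TS([(340,343)]),.034);print("spool",sp)
E
```

```text
tool axes cols
 [[-0.8979 -0.0006  0.4402]
 [-0.4402  0.0009 -0.8979]
 [ 0.0001 -1.     -0.0011]]
hook fronts
 [[ 0.6064  0.1792  0.116 ]
 [ 0.6053  0.1575  0.116 ]
 [ 0.6161  0.0823  0.116 ]
 [ 0.6201  0.0498  0.116 ]
 [ 0.6294 -0.0265  0.116 ]
 [ 0.6334 -0.0594  0.116 ]
 [ 0.6423 -0.1357  0.116 ]
 [ 0.6453 -0.1556  0.116 ]]
yaw from hooks12 6.969113520744341 dist 0.10982195847292726 centre [0.6247 0.0115 0.116 ]
base [[ 0.57    0.176   0.    ]
 [ 0.6117 -0.1639  0.    ]] 6.989230847056803 0.3423769817798561 [0.5909 0.006  0.    ]
tray [[ 0.501   0.079   0.03  ]
 [ 0.5004 -0.0678  0.03  ]
 [ 0.3505 -0.0658  0.03  ]
 [ 0.3524  0.0775  0.03  ]] [0.4261 0.0057 0.03  ]
scene hook pts @.116 [[ 0.6001  0.1866  0.116 ]
 [ 0.6     0.0746  0.116 ]
 [ 0.6093 -0.0324  0.116 ]
 [ 0.6368 -0.142   0.116 ]]
scene base bottom [[ 0.6201 -0.1702  0.    ]]
block scene (-x+y),(-x-y),(+x+y) [[0.41   0.3885 0.055 ]
 [0.413  0.2686 0.055 ]
 [0.6188 0.4046 0.055 ]]
block top (+x-y),(-x-y),(-x+y) [[0.6348 0.2718 0.055 ]
 [0.4178 0.2687 0.055 ]
 [0.4121 0.3869 0.055 ]]
spool [[ 0.3956 -0.302   0.034 ]]
```

```bash
python3 - <<'E'
from h import *
im=cv2.imread("pics/top0.png")[:,:,::-1]
crop("top",im,155,172,220,247,8,"t_b1"); 
im=cv2.imread("pics/scene0.png")[:,:,::-1]
crop("scene",im,190,195,290,290,7,"s_b1")
E
```

```text
(no output)
```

View pics/t_b1.png

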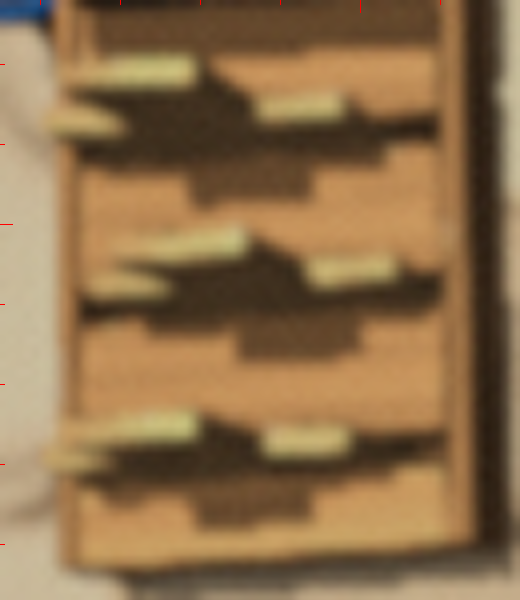

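View pics/s_b1.png

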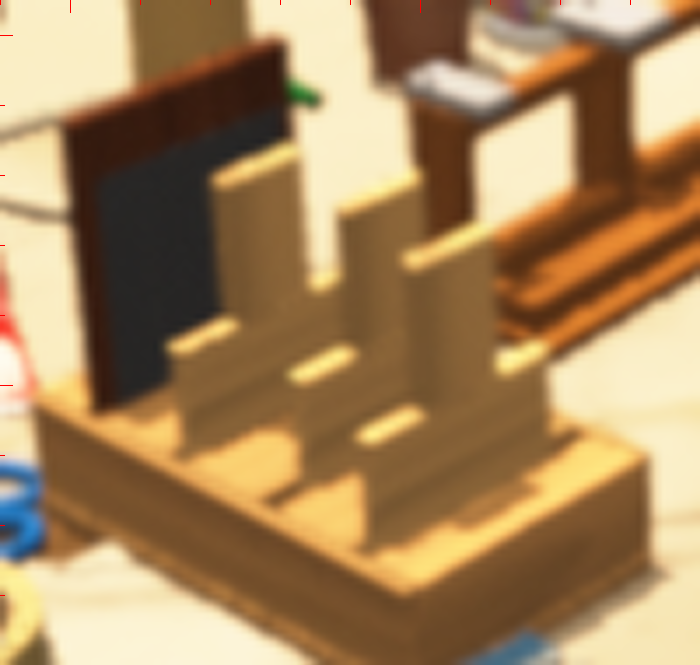

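```bash
python3 - <<'E'
from h import *
np.set_printoptions(precision=4,suppress=True)
T=lambda p:c2p(p,155,172,8); S=lambda p:c2p(p,190,195,7)
for n,hl,hr,sl,sr in [("A",(60,76),(197,71),(43,121),(345,107)),("B",(112,248),(248,239),(82,287),(398,268)),("C",(60,432),(200,424),(43,460),(352,441))]:
    print(n,"handle",onz("top",T([hl,hr]),.16)[:,:2].ravel(),"shoulder",onz("top",T([sl,sr]),.10)[:,:2].ravel())
for n,hl,hr,sl,sr in [("A",(213,182),(297,150),(172,348),(338,284)),("B",(340,210),(420,177),(292,376),None),("C",(405,264),(493,228),(360,440),(547,350))]:
    print(n,"sc handle",onz("scene",S([hl,hr]),.16)[:,:2].ravel(),"shoulder",onz("scene",S([sl]+([sr] if sr else [])),.10)[:,:2].ravel())
print("slot ends", onz("top",T([(80,130),(438,128),(80,310),(438,290),(80,480),(442,445)]),.055))
print("block corners scene",onz("scene",S([(405,594),(650,458),(35,400)]),.055), onz("scene",S([(655,568)]),0))
print("panel top scene",onz("scene",S([(70,118),(283,43)]),.18))
T2=lambda p:c2p(p,135,120,4)
print("panel top topview",onz("top",T2([(45,148),(236,138)]),.18),onz("top",T2([(50,160),(240,148)]),.18))
E
```

```text
A handle [0.5487 0.3571 0.5499 0.3182] shoulder [0.5474 0.3842 0.5511 0.2926]
B handle [0.498  0.3401 0.5002 0.3017] shoulder [0.4955 0.37   0.5003 0.2748]
C handle [0.445  0.3521 0.4468 0.3131] shoulder [0.4425 0.379  0.447  0.2869]
A sc handle [0.5489 0.36   0.5485 0.3207] shoulder [0.5482 0.3855 0.5436 0.3094]
B sc handle [0.4956 0.3424 0.4959 0.304 ] shoulder [0.4982 0.3677]
C sc handle [0.4448 0.3541 0.4437 0.3138] shoulder [0.4436 0.3802 0.4444 0.2896]
slot ends [[0.5534 0.3895 0.055 ]
 [0.553  0.2754 0.055 ]
 [0.4946 0.3867 0.055 ]
 [0.4997 0.2739 0.055 ]
 [0.4401 0.3841 0.055 ]
 [0.4496 0.2711 0.055 ]]
block corners scene [[0.4106 0.3905 0.055 ]
 [0.4148 0.266  0.055 ]
 [0.623  0.4019 0.055 ]] [[0.4207 0.2592 0.    ]]
panel top scene [[0.5984 0.3877 0.18  ]
 [0.5974 0.2877 0.18  ]]
panel top topview [[0.6018 0.3885 0.18  ]
 [0.6073 0.2814 0.18  ]] [[0.5947 0.3853 0.18  ]
 [0.6013 0.2789 0.18  ]]
```

```bash
cat >> h.py <<'E'
def ori(yaw_deg, lean_deg=0):
    # jaw axis z along (cos,sin) of yaw; lean>0: board/tool top leans to front (-x of fixture)
    p=np.radians(yaw_deg); t=np.radians(lean_deg)
    X=np.array([np.cos(p),np.sin(p),0]); Z=np.array([0,0,1.])
    u=-np.sin(t)*X+np.cos(t)*Z      # along board, foot->handle
    n=np.cos(t)*X+np.sin(t)*Z
    y=-u; z=n; x=np.cross(y,z); return np.c_[x,y,z], X, u, n
def go(pos,M):
    s=observe(); Rm=R.from_quat(s['ee_rot']).as_matrix()
    dp=Rm.T@(np.asarray(pos)-s['position'])*100; rv=R.from_matrix(Rm.T@M).as_rotvec()
    print("t",round(s['clock'],2),"pos",s['position'].round(4),"open",round(s['opening'],3),"F",s['contact_force'].round(1),"q",s['q'].round(2))
    print("dp cm",dp.round(2),"dist",np.linalg.norm(dp).round(1)," rot",rv.round(4),"deg",np.degrees(np.linalg.norm(rv)).round(1))
def st():
    s=observe(); print(s['clock'].round(2) if hasattr(s['clock'],'round') else s['clock'],s['position'].round(4),R.from_quat(s['ee_rot']).as_matrix().round(3).tolist(),s['opening'],s['contact_force'].round(1),s['q'].round(2))
E
python3 - <<'E'
from h import *
go([.4455,.333,.40],ori(2.5)[0])
E
```

```text
t 0.1 pos [ 0.2751 -0.5611  0.4041] open 0.998 F [-0.8  0.  -0.9] q [ 1.07  0.42 -0.01  1.61  0.    1.11 -0.05]
dp cm [-54.66   0.49 -72.78] dist 91.0  rot [ 1.0000e-03 -1.1586e+00 -6.0000e-04] deg 66.4
```

Emit:
jog_arm --dp '[[-54.66, 0.49, -72.78], [-54.66, 0.49, -72.78], [-54.66, 0.49, -72.78], [-54.66, 0.49, -72.78], [-54.66, 0.49, -72.78], [-54.66, 0.49, -72.78], [-54.66, 0.49, -72.78], [-54.66, 0.49, -72.78], [-54.66, 0.49, -72.78], [-54.66, 0.49, -72.78], [-54.66, 0.49, -72.78], [-54.66, 0.49, -72.78], [-54.66, 0.49, -72.78], [-54.66, 0.49, -72.78], [-54.66, 0.49, -72.78], [-54.66, 0.49, -72.78], [-54.66, 0.49, -72.78], [-54.66, 0.49, -72.78], [-54.66, 0.49, -72.78], [-54.66, 0.49, -72.78]]' --rotation '[[0, -1.1586, 0], [0, -1.1586, 0], [0, -1.1586, 0], [0, -1.1586, 0], [0, -1.1586, 0], [0, -1.1586, 0], [0, -1.1586, 0], [0, -1.1586, 0], [0, -1.1586, 0], [0, -1.1586, 0], [0, -1.1586, 0], [0, -1.1586, 0], [0, -1.1586, 0], [0, -1.1586, 0], [0, -1.1586, 0], [0, -1.1586, 0], [0, -1.1586, 0], [0, -1.1586, 0], [0, -1.1586, 0], [0, -1.1586, 0]]' --fingers '[0.6, 0.6, 0.6, 0.6, 0.6, 0.6, 0.6, 0.6, 0.6, 0.6, 0.6, 0.6, 0.6, 0.6, 0.6, 0.6, 0.6, 0.6, 0.6, 0.6]' --grip_force 40

```text
clock: 1.77
position: [0.4312, 0.2593, 0.4]
ee_rot: [0.511, -0.489, 0.489, -0.511]
contact_force: [0.5, -1.1, 0.8]
opening: 0.4
```

```bash
python3 - <<'E'
from h import *
go([.4455,.333,.40],ori(2.5)[0])
E
```

```text
t 1.77 pos [0.4312 0.2593 0.4   ] open 0.4 F [ 0.5 -1.1  0.8] q [ 0.12  0.3  -0.85  1.9   0.26  1.06 -0.79]
dp cm [-7.31  0.    1.75] dist 7.5  rot [ 0.     -0.001   0.0001] deg 0.1
```

Emit:
jog_arm --dp '[[-7.3, 0, 1.75], [-7.3, 0, 1.75], [-7.3, 0, 1.75], [-7.3, 0, 1.75], [-7.3, 0, 1.75], [-7.3, 0, 1.75]]' --rotation '[[0, 0, 0], [0, 0, 0], [0, 0, 0], [0, 0, 0], [0, 0, 0], [0, 0, 0]]' --fingers '[0.6, 0.6, 0.6, 0.6, 0.6, 0.6]'

```text
clock: 2.27
position: [0.4456, 0.33, 0.4001]
ee_rot: [0.511, -0.489, 0.49, -0.51]
contact_force: [-0.6, -0.1, -0.7]
opening: 0.4
```

```bash
python3 - <<'E'
from h import *
go([.4455,.333,.297],ori(2.5)[0])
for n in ("scene","top"):
    im=snapshot(n); cv2.imwrite(f"pics/{n}1.png",im[:,:,::-1])
    if n=="scene": crop(n,im,180,120,340,290,4,"s1")
    else: crop(n,im,120,100,270,260,4,"t1")
E
```

```text
t 2.27 pos [0.4456 0.33   0.4001] open 0.4 F [-0.6 -0.1 -0.7] q [-0.03  0.41 -0.83  1.78  0.34  1.11 -0.94]
dp cm [-0.31 10.31 -0.  ] dist 10.3  rot [-0.     -0.0013  0.0007] deg 0.1
```

View pics/s1.png

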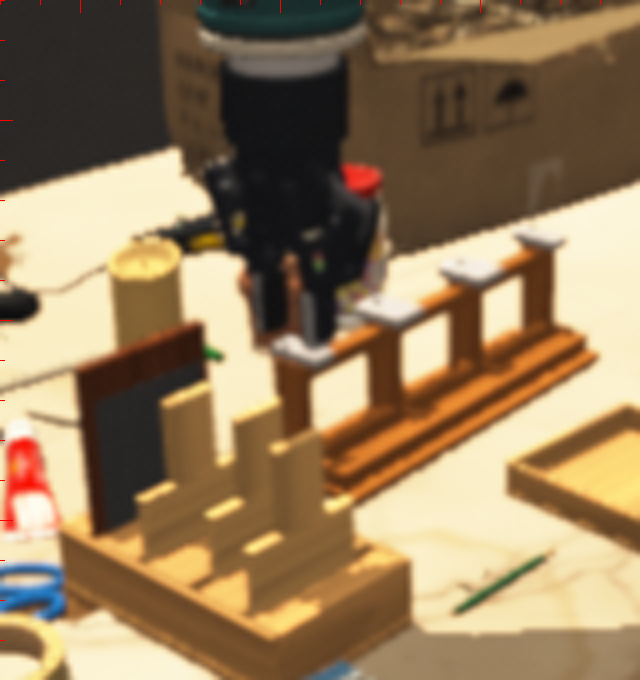

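View pics/t1.png

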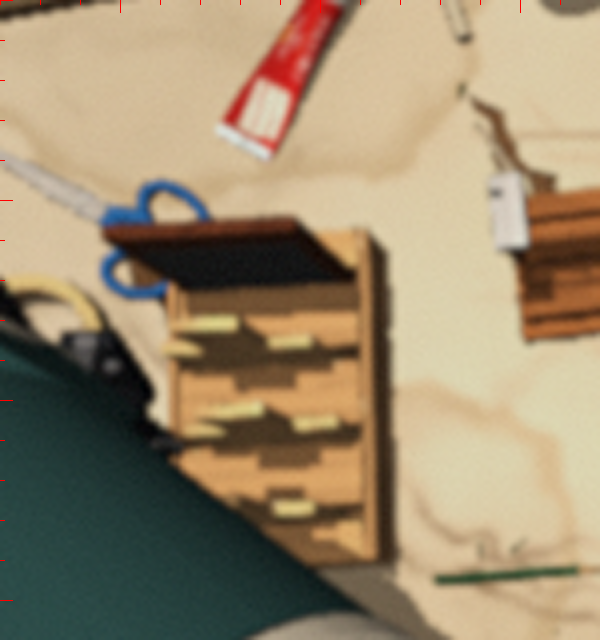

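The gripper hangs above board C (its handle top is at about (298,440) in the crop). I'm descending now.

Emit:
jog_arm --dp '[[-0.3, 2.5, 0], [-0.3, 5, 0], [-0.3, 7, 0], [-0.3, 8.5, 0], [-0.3, 9.5, 0], [-0.3, 10.3, 0], [-0.3, 10.3, 0], [-0.3, 10.3, 0]]' --rotation '[[0, 0, 0], [0, 0, 0], [0, 0, 0], [0, 0, 0], [0, 0, 0], [0, 0, 0], [0, 0, 0], [0, 0, 0]]' --fingers '[0.6, 0.6, 0.6, 0.6, 0.6, 0.6, 0.6, 0.6]'

```text
clock: 3.03
position: [0.4455, 0.334, 0.2977]
ee_rot: [-0.511, 0.489, -0.489, 0.511]
contact_force: [0.2, 0.4, 0.8]
opening: 0.396
```

```bash
python3 - <<'E'
from h import *
go([.4455,.333,.297],ori(2.5)[0])
im=snapshot("scene"); crop("scene",im,180,150,300,290,5,"s2")
E
```

```text
t 3.03 pos [0.4455 0.334  0.2977] open 0.396 F [0.2 0.4 0.8] q [-0.11  0.54 -0.76  1.86  0.46  0.93 -1.04]
dp cm [ 0.1   0.07 -0.  ] dist 0.1  rot [-0.0002 -0.0003 -0.0003] deg 0.0
```

View pics/s2.png

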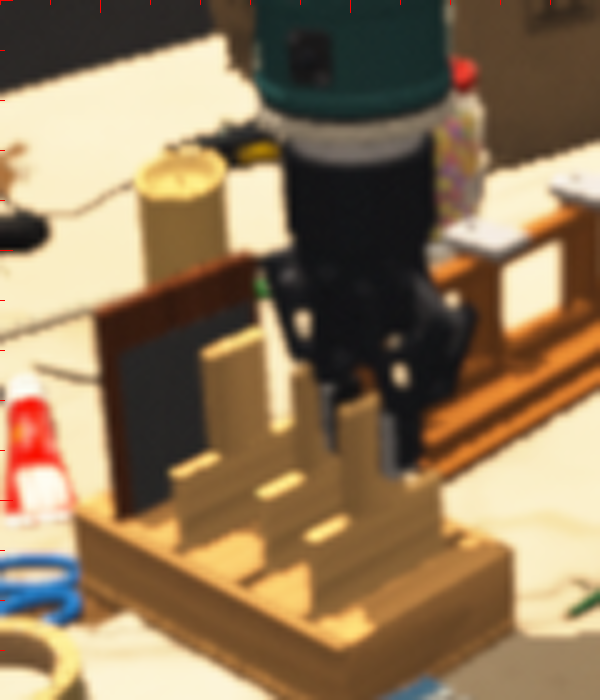

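The fingers straddle the handle at about (358,430) in the crop. I'll close and lift.

Emit:
jog_arm --dp '[[0, 0, 0], [0, 0, 0], [0, 0, 0], [0, 0, 0], [0, 0, 0], [0, 0, 0]]' --rotation '[[0, 0, 0], [0, 0, 0], [0, 0, 0], [0, 0, 0], [0, 0, 0], [0, 0, 0]]' --fingers '[1, 1, 1, 1, 1, 1]' --grip_force 40

```text
clock: 3.58
position: [0.4456, 0.3342, 0.2979]
ee_rot: [-0.51, 0.489, -0.489, 0.511]
contact_force: [-0.6, -2.0, 7.1]
opening: 0.088
```

```bash
python3 - <<'E'
from h import *
go([.4455,.333,.440],ori(2.5)[0])
E
```

```text
t 3.58 pos [0.4456 0.3342 0.2979] open 0.088 F [-0.6 -2.   7.1] q [-0.11  0.54 -0.76  1.86  0.46  0.93 -1.04]
dp cm [  0.12 -14.21   0.  ] dist 14.2  rot [-0.0011 -0.0002 -0.0004] deg 0.1
```

Emit:
jog_arm --dp '[[0, -2, 0], [0, -4, 0], [0, -7, 0], [0, -10, 0], [0, -14, 0], [0, -18, 0], [0, -18, 0], [0, -18, 0]]' --rotation '[[0, 0, 0], [0, 0, 0], [0, 0, 0], [0, 0, 0], [0, 0, 0], [0, 0, 0], [0, 0, 0], [0, 0, 0]]' --fingers '[1, 1, 1, 1, 1, 1, 1, 1]'

```text
clock: 4.25
position: [0.4452, 0.3343, 0.4793]
ee_rot: [-0.51, 0.489, -0.49, 0.512]
contact_force: [-0.1, -0.1, -3.6]
opening: 0.089
```

```bash
cat >> h.py <<'E'
RY=6.98; S1=np.array([.6386,.0127,.010])
def slot(k):
    p=np.radians(RY); return S1+(k-1)*.110*np.array([-np.sin(p),np.cos(p),0])
def rackpose(k,lean,back=0.,fx=-.006,grip=.133,lat=0.,dz=0.):
    M,X,u,n=ori(RY,lean); t=np.radians(abs(lean)); Y=np.cross([0,0,1.],X)
    F=slot(k)+fx*X+lat*Y+np.array([0,0,.004*np.sin(t)+dz])
    return F+(grip+.155+back)*u, M
E
python3 - <<'E'
from h import *
p,M=rackpose(2,20,back=.12,lat=.001); print(p.round(3)); go(p,M)
im=snapshot("scene"); crop("scene",im,180,100,340,290,4,"s3")
E
```

```text
[0.481 0.105 0.395]
t 4.25 pos [0.4452 0.3343 0.4793] open 0.089 F [-0.1 -0.1 -3.6] q [-0.    0.34 -0.87  1.67  0.27  1.25 -0.89]
dp cm [23.05  8.43  2.52] dist 24.7  rot [ 0.3454 -0.0779  0.0125] deg 20.3
```

View pics/s3.png

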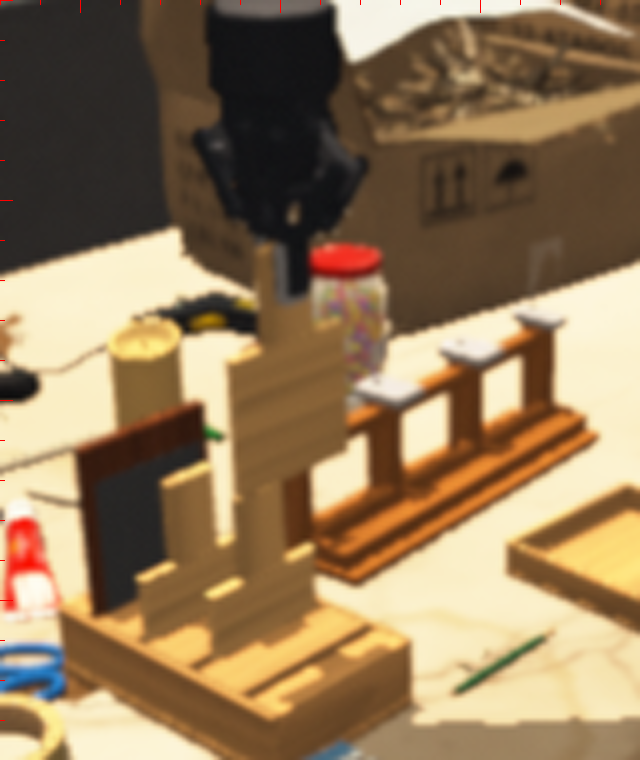

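Board C is held straight, with its body at about (287,400) in the crop. Next is the pre-insert pose.

Emit:
jog_arm --dp '[[4, 0, 0], [8, 0, 0], [23.05, 8.43, 2.52], [23.05, 8.43, 2.52], [23.05, 8.43, 2.52], [23.05, 8.43, 2.52], [23.05, 8.43, 2.52], [23.05, 8.43, 2.52], [23.05, 8.43, 2.52], [23.05, 8.43, 2.52], [23.05, 8.43, 2.52]]' --rotation '[[0, 0, 0], [0, 0, 0], [0.345, -0.078, 0.0125], [0.345, -0.078, 0.0125], [0.345, -0.078, 0.0125], [0.345, -0.078, 0.0125], [0.345, -0.078, 0.0125], [0.345, -0.078, 0.0125], [0.345, -0.078, 0.0125], [0.345, -0.078, 0.0125], [0.345, -0.078, 0.0125]]' --fingers '[1, 1, 1, 1, 1, 1, 1, 1, 1, 1, 1]'

```text
clock: 5.22
position: [0.4804, 0.106, 0.393]
ee_rot: [-0.431, 0.381, -0.542, 0.613]
contact_force: [0.0, 0.1, -1.2]
opening: 0.09
```

```bash
python3 - <<'E'
from h import *
p,M=rackpose(2,20,back=.12,lat=.001);go(p,M)
p,M=rackpose(2,20,back=.0,lat=.001);go(p,M)
im=snapshot("scene"); crop("scene",im,200,110,350,260,5,"s4")
im=snapshot("top"); crop("top",im,220,110,390,260,4,"t4")
E
```

```text
t 5.22 pos [0.4804 0.106  0.393 ] open 0.09 F [ 0.   0.1 -1.2] q [ 0.41  0.18 -0.77  2.04  0.32  0.66 -0.43]
dp cm [ 0.08 -0.16  0.07] dist 0.2  rot [ 0.004   0.0021 -0.0001] deg 0.3
t 5.22 pos [0.4804 0.106  0.393 ] open 0.09 F [ 0.   0.1 -1.2] q [ 0.41  0.18 -0.77  2.04  0.32  0.66 -0.43]
dp cm [ 0.09 11.84  0.12] dist 11.8  rot [ 0.004   0.0021 -0.0001] deg 0.3
```

View pics/s4.png

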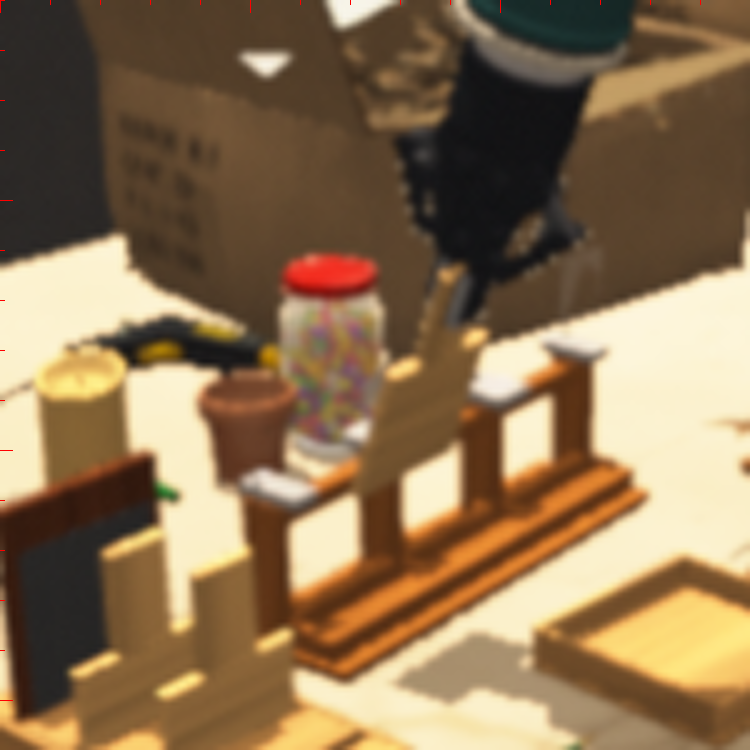

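View pics/t4.png

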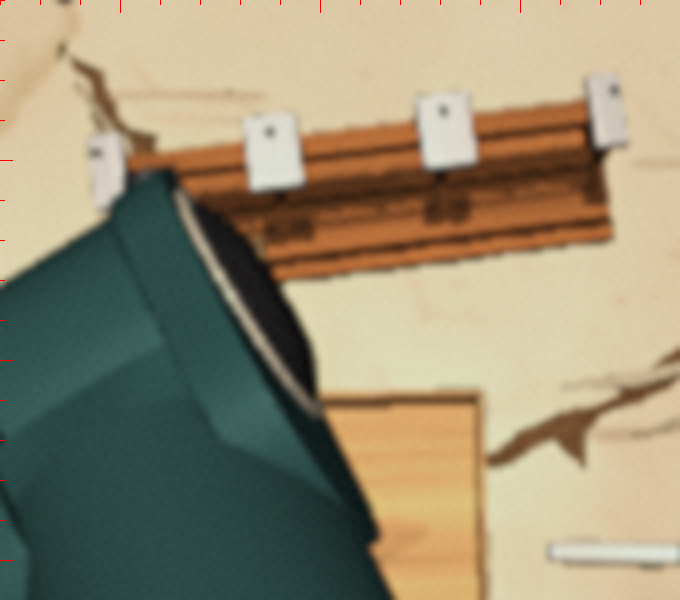

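The board leans forward over slot 2, its foot above the front of the rack. I'm inserting along the tool axis, slowly near the end.

Emit:
jog_arm --dp '[[0.05, 2.5, 0.1], [0.05, 5, 0.1], [0.05, 7, 0.1], [0.05, 8.5, 0.1], [0.05, 9.5, 0.1], [0.05, 10, 0.1], [0.05, 10.4, 0.1], [0.05, 10.8, 0.1], [0.05, 10.8, 0.1]]' --rotation '[[0.004, 0.002, 0], [0.004, 0.002, 0], [0.004, 0.002, 0], [0.004, 0.002, 0], [0.004, 0.002, 0], [0.004, 0.002, 0], [0.004, 0.002, 0], [0.004, 0.002, 0], [0.004, 0.002, 0]]' --fingers '[1, 1, 1, 1, 1, 1, 1, 1, 1]'

```text
clock: 6.07
position: [0.5179, 0.109, 0.2915]
ee_rot: [-0.429, 0.38, -0.543, 0.613]
contact_force: [-0.1, -0.1, -1.2]
opening: 0.087
```

```bash
python3 - <<'E'
from h import *
p,M=rackpose(2,20,back=.0,lat=.001);go(p,M)
im=snapshot("scene"); crop("scene",im,220,130,320,250,6,"s5")
E
```

```text
t 6.07 pos [0.5179 0.109  0.2915] open 0.087 F [-0.1 -0.1 -1.2] q [ 0.23  0.39 -0.6   2.05  0.63  0.49 -0.69]
dp cm [-0.08  1.02  0.01] dist 1.0  rot [-0.0001 -0.0012  0.0008] deg 0.1
```

View pics/s5.png

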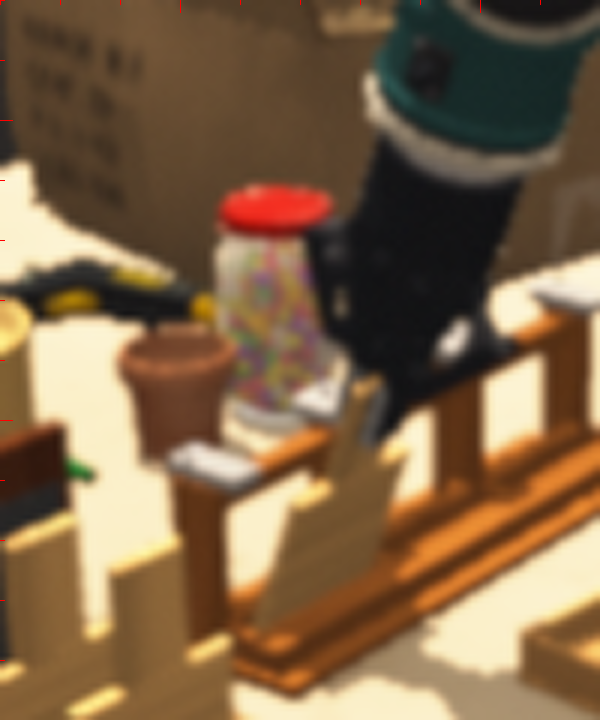

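The foot is in the slot mouth with no contact force. I'll go on down.

Emit:
jog_arm --dp '[[-0.08, 0.3, 0], [-0.08, 0.6, 0], [-0.08, 0.85, 0], [-0.08, 0.85, 0]]' --rotation '[[0, 0, 0], [0, 0, 0], [0, 0, 0], [0, 0, 0]]' --fingers '[1, 1, 1, 1]'

```text
clock: 6.45
position: [0.5207, 0.1099, 0.2833]
ee_rot: [-0.429, 0.38, -0.543, 0.613]
contact_force: [1.0, -0.7, -0.7]
opening: 0.089
```

```bash
python3 - <<'E'
from h import *
p,M=rackpose(2,20,back=.0,lat=.001);go(p,M)
E
```

```text
t 6.45 pos [0.5207 0.1099 0.2833] open 0.089 F [ 1.  -0.7 -0.7] q [ 0.21  0.41 -0.59  2.05  0.65  0.48 -0.71]
dp cm [-0.01  0.14  0.02] dist 0.1  rot [ 0.0002 -0.0014  0.0008] deg 0.1
```

```bash
cat >> h.py <<'E'
def seq(poses,nd=2):
    s=observe(); Rm=R.from_quat(s['ee_rot']).as_matrix()
    print("dp",[[round(float(a),nd) for a in Rm.T@(p-s['position'])*100] for p,M in poses])
    print("rot",[[round(float(a),3) for a in R.from_matrix(Rm.T@M).as_rotvec()] for p,M in poses])
E
python3 - <<'E'
from h import *
L=[17,14,11,8,5,2,-1,-3,-4.5]
seq([rackpose(2,l,fx=-.006+.001*(i+1)/9,lat=.001,dz=.0015) for i,l in enumerate(L)])
E
```

```text
dp [[-0.02, 0.06, 1.58], [-0.02, 0.21, 3.09], [-0.02, 0.42, 4.59], [-0.02, 0.72, 6.08], [-0.03, 1.1, 7.55], [-0.03, 1.55, 8.99], [-0.03, 2.06, 10.42], [-0.03, 2.43, 11.37], [-0.03, 2.73, 12.08]]
rot [[-0.052, -0.001, 0.001], [-0.105, -0.001, 0.001], [-0.157, -0.001, 0.001], [-0.209, -0.001, 0.001], [-0.262, -0.001, 0.001], [-0.314, -0.001, 0.001], [-0.366, -0.002, 0.001], [-0.401, -0.002, 0.001], [-0.427, -0.002, 0.001]]
```

Emit:
jog_arm --dp '[[-0.02, 0.06, 1.58], [-0.02, 0.21, 3.09], [-0.02, 0.42, 4.59], [-0.02, 0.72, 6.08], [-0.03, 1.1, 7.55], [-0.03, 1.55, 8.99], [-0.03, 2.06, 10.42], [-0.03, 2.43, 11.37], [-0.03, 2.73, 12.08], [-0.03, 2.73, 12.08], [-0.03, 2.73, 12.08]]' --rotation '[[-0.052, 0, 0], [-0.105, 0, 0], [-0.157, 0, 0], [-0.209, 0, 0], [-0.262, 0, 0], [-0.314, 0, 0], [-0.366, 0, 0], [-0.401, 0, 0], [-0.427, 0, 0], [-0.427, 0, 0], [-0.427, 0, 0]]' --fingers '[1, 1, 1, 1, 1, 1, 1, 1, 1, 1, 1]'

```text
clock: 7.37
position: [0.6424, 0.1251, 0.2989]
ee_rot: [0.549, -0.487, 0.45, -0.508]
contact_force: [0.2, 0.1, -1.7]
opening: 0.087
```

```bash
python3 - <<'E'
from h import *
p,M=rackpose(2,-4.5,fx=-.005,lat=.001,dz=.0015);go(p,M)
im=snapshot("scene"); crop("scene",im,220,130,320,250,6,"s6")
E
```

```text
t 7.37 pos [0.6424 0.1251 0.2989] open 0.087 F [ 0.2  0.1 -1.7] q [ 0.21  0.69 -0.67  1.58  0.43  1.11 -0.44]
dp cm [ 0.01 -0.01  0.01] dist 0.0  rot [-0.0009 -0.0016 -0.0001] deg 0.1
```

View pics/s6.png

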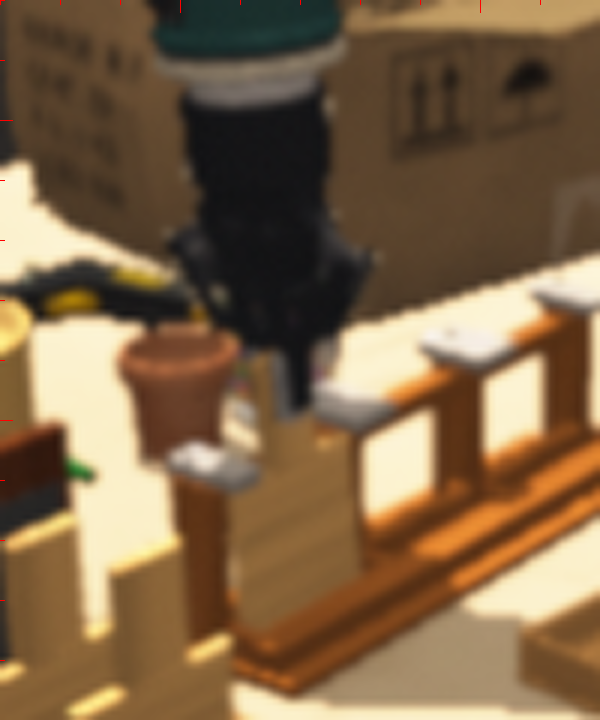

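The board stands under both hooks and there's almost no force. I'll lower it a touch and release.

Emit:
jog_arm --dp '[[0, 0.1, 0], [0, 0.15, 0], [0, 0.15, 0], [0, 0.15, 0], [0, 0.15, 0], [0, 0.15, 0], [0, 0.15, 0]]' --rotation '[[0, 0, 0], [0, 0, 0], [0, 0, 0], [0, 0, 0], [0, 0, 0], [0, 0, 0], [0, 0, 0]]' --fingers '[1, 1, 1, 0.6, 0.6, 0.6, 0.6]'

```text
clock: 8.0
position: [0.6424, 0.1251, 0.2979]
ee_rot: [0.549, -0.487, 0.451, -0.508]
contact_force: [0.1, 0.7, -0.5]
opening: 0.397
```

```bash
python3 - <<'E'
from h import *
p=observe()['position']; M=ori(RY,-4.5)
go(p-M[0][:,1]*.11,M[0])
im=snapshot("scene"); crop("scene",im,220,130,320,250,6,"s7")
E
```

```text
t 8.0 pos [0.6424 0.1251 0.2979] open 0.397 F [ 0.1  0.7 -0.5] q [ 0.21  0.69 -0.66  1.58  0.43  1.11 -0.44]
dp cm [ 0.0e+00 -1.1e+01  1.0e-02] dist 11.0  rot [-0.0008 -0.0015  0.0002] deg 0.1
```

View pics/s7.png

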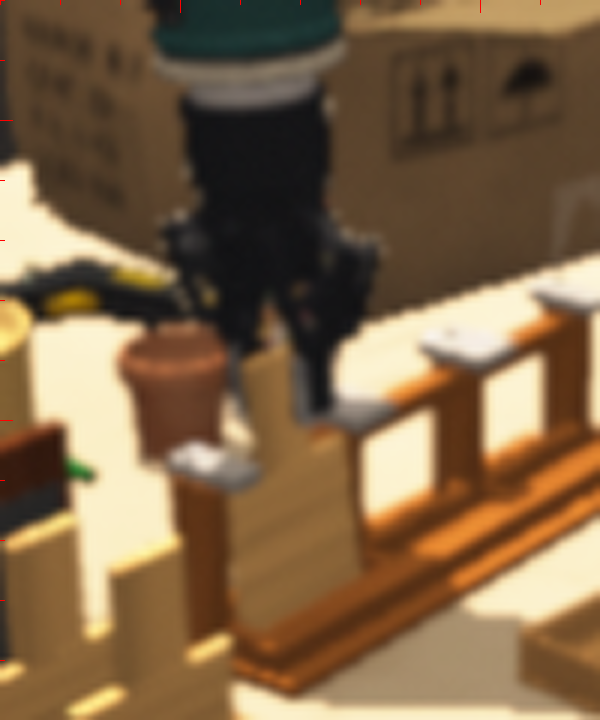

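Released: it stands in the slot, leaning back. I'll retract and go to board B.

Emit:
jog_arm --dp '[[0, -2, 0], [0, -5, 0], [0, -9, 0], [0, -12, 0], [0, -12, 0], [0, -12, 0]]' --rotation '[[0, 0, 0], [0, 0, 0], [0, 0, 0], [0, 0, 0], [0, 0, 0], [0, 0, 0]]' --fingers '[0.6, 0.6, 0.6, 0.6, 0.6, 0.6]'

```text
clock: 8.55
position: [0.6518, 0.1265, 0.4192]
ee_rot: [0.549, -0.486, 0.451, -0.509]
contact_force: [1.0, -0.7, -1.1]
opening: 0.403
```

```bash
python3 - <<'E'
from h import *
go([.4985,.322,.40],ori(2.5)[0])
im=snapshot("scene"); crop("scene",im,200,150,320,280,5,"s8")
E
```

```text
t 8.55 pos [0.6518 0.1265 0.4192] open 0.403 F [ 1.  -0.7 -1.1] q [ 0.23  0.59 -0.71  1.44  0.36  1.32 -0.39]
dp cm [-21.25   2.88 -12.7 ] dist 24.9  rot [0.0748 0.0765 0.0032] deg 6.1
```

View pics/s8.png

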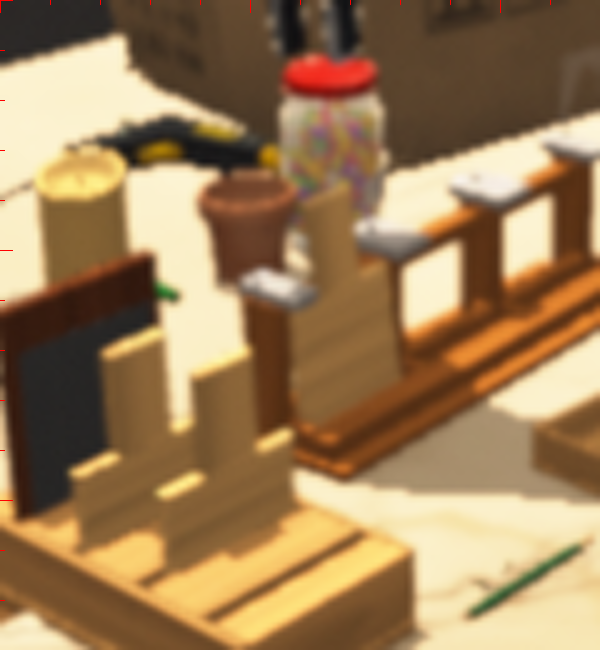

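Board C stands leaning back under the hooks, handle top at about (325,195) in the crop. On to B.

Emit:
jog_arm --dp '[[-21.25, 2.88, -12.7], [-21.25, 2.88, -12.7], [-21.25, 2.88, -12.7], [-21.25, 2.88, -12.7], [-21.25, 2.88, -12.7], [-21.25, 2.88, -12.7], [-21.25, 2.88, -12.7], [-21.25, 2.88, -12.7], [-21.25, 2.88, -12.7], [-21.25, 2.88, -12.7]]' --rotation '[[0.0748, 0.0765, 0.003], [0.0748, 0.0765, 0.003], [0.0748, 0.0765, 0.003], [0.0748, 0.0765, 0.003], [0.0748, 0.0765, 0.003], [0.0748, 0.0765, 0.003], [0.0748, 0.0765, 0.003], [0.0748, 0.0765, 0.003], [0.0748, 0.0765, 0.003], [0.0748, 0.0765, 0.003]]' --fingers '[0.6, 0.6, 0.6, 0.6, 0.6, 0.6, 0.6, 0.6, 0.6, 0.6]'

```text
clock: 9.43
position: [0.499, 0.3206, 0.3978]
ee_rot: [0.512, -0.49, 0.489, -0.509]
contact_force: [0.2, -1.1, -0.4]
opening: 0.397
```

```bash
python3 - <<'E'
from h import *
go([.4985,.322,.297],ori(2.5)[0])
E
```

```text
t 9.43 pos [0.499  0.3206 0.3978] open 0.397 F [ 0.2 -1.1 -0.4] q [-0.05  0.47 -0.76  1.68  0.35  1.14 -0.87]
dp cm [-1.500e-01  1.008e+01 -1.000e-02] dist 10.1  rot [ 0.0039 -0.0016  0.0011] deg 0.2
```

Emit:
jog_arm --dp '[[-0.15, 2.5, 0], [-0.15, 5, 0], [-0.15, 7, 0], [-0.15, 8.5, 0], [-0.15, 9.5, 0], [-0.15, 10, 0], [-0.15, 10, 0], [-0.15, 10, 0], [-0.15, 10, 0], [-0.15, 10, 0], [-0.15, 10, 0], [-0.15, 10, 0], [-0.15, 10, 0]]' --rotation '[[0.004, 0, 0], [0.004, 0, 0], [0.004, 0, 0], [0.004, 0, 0], [0.004, 0, 0], [0.004, 0, 0], [0.004, 0, 0], [0.004, 0, 0], [0.004, 0, 0], [0.004, 0, 0], [0.004, 0, 0], [0.004, 0, 0], [0.004, 0, 0]]' --fingers '[0.6, 0.6, 0.6, 0.6, 0.6, 0.6, 0.6, 0.6, 1, 1, 1, 1, 1]'

```text
clock: 10.52
position: [0.4981, 0.3233, 0.2994]
ee_rot: [-0.51, 0.488, -0.49, 0.511]
contact_force: [-0.4, -1.6, 6.5]
opening: 0.086
```

```bash
python3 - <<'E'
from h import *
go([.4985,.322,.297],ori(2.5)[0])
im=snapshot("scene"); crop("scene",im,180,150,300,290,5,"s9")
E
```

```text
t 10.52 pos [0.4981 0.3233 0.2994] open 0.086 F [-0.4 -1.6  6.5] q [-0.1   0.58 -0.7   1.77  0.45  0.96 -0.94]
dp cm [0.13 0.24 0.03] dist 0.3  rot [-0.0023  0.      0.0001] deg 0.1
```

View pics/s9.png

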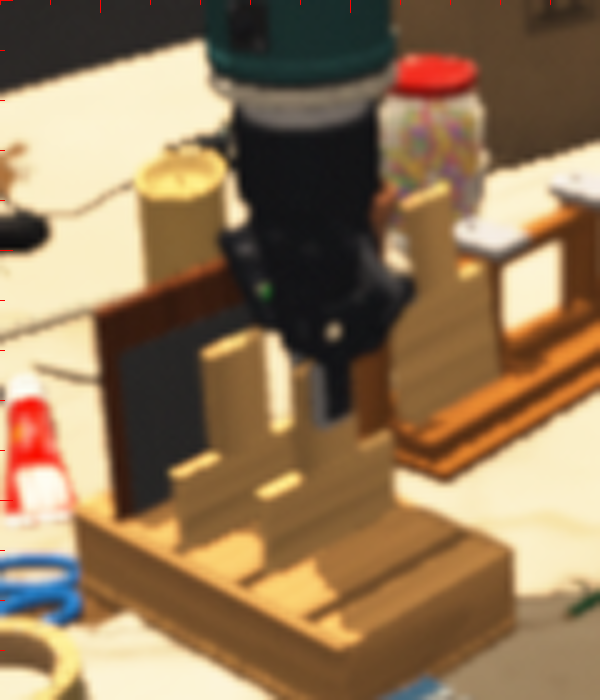

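B is gripped. Lifting.

Emit:
jog_arm --dp '[[0, -2, 0], [0, -4, 0], [0, -7, 0], [0, -10, 0], [0, -14, 0], [0, -18, 0], [0, -18, 0], [0, -18, 0]]' --rotation '[[0, 0, 0], [0, 0, 0], [0, 0, 0], [0, 0, 0], [0, 0, 0], [0, 0, 0], [0, 0, 0], [0, 0, 0]]' --fingers '[1, 1, 1, 1, 1, 1, 1, 1]'

```text
clock: 11.23
position: [0.4976, 0.3235, 0.4808]
ee_rot: [-0.509, 0.488, -0.49, 0.512]
contact_force: [-0.2, -0.5, -1.8]
opening: 0.088
```

```bash
python3 - <<'E'
from h import *
p,M=rackpose(1,20,back=.12,lat=.0013,grip=.1345); print(p.round(3)); go(p,M)
E
```

```text
[ 0.493 -0.004  0.396]
t 11.23 pos [0.4976 0.3235 0.4808] open 0.088 F [-0.2 -0.5 -1.8] q [-0.03  0.4  -0.8   1.58  0.29  1.28 -0.82]
dp cm [32.68  8.43 -1.88] dist 33.8  rot [ 0.3442 -0.0775  0.0129] deg 20.2
```

Emit:
jog_arm --dp '[[4, 0, -0.4], [8, 0, -0.8], [12, 0, -1.2], [16, 0, -1.6], [20, 0, -1.88], [24, 0, -1.88], [28, 1, -1.88], [32.68, 3, -1.88], [32.68, 6, -1.88], [32.68, 8.4, -1.88], [32.68, 8.4, -1.88], [32.68, 8.4, -1.88]]' --rotation '[[0, 0, 0], [0, 0, 0], [0, 0, 0], [0, 0, 0], [0.08, -0.02, 0.003], [0.16, -0.04, 0.006], [0.24, -0.055, 0.009], [0.344, -0.0775, 0.013], [0.344, -0.0775, 0.013], [0.344, -0.0775, 0.013], [0.344, -0.0775, 0.013], [0.344, -0.0775, 0.013]]' --fingers '[1, 1, 1, 1, 1, 1, 1, 1, 1, 1, 1, 1]'

```text
clock: 12.23
position: [0.493, -0.0039, 0.3939]
ee_rot: [-0.432, 0.382, -0.541, 0.612]
contact_force: [-0.1, 0.8, 0.2]
opening: 0.089
```

```bash
python3 - <<'E'
from h import *
p,M=rackpose(1,20,back=.0,lat=.0013,grip=.1345); go(p,M)
im=snapshot("scene"); crop("scene",im,200,110,350,260,5,"s10")
E
```

```text
t 12.23 pos [ 0.493  -0.0039  0.3939] open 0.089 F [-0.1  0.8  0.2] q [ 0.57  0.17 -0.67  2.04  0.15  0.64 -0.06]
dp cm [-0.  11.8  0.2] dist 11.8  rot [ 0.0069  0.0006 -0.0006] deg 0.4
```

View pics/s10.png

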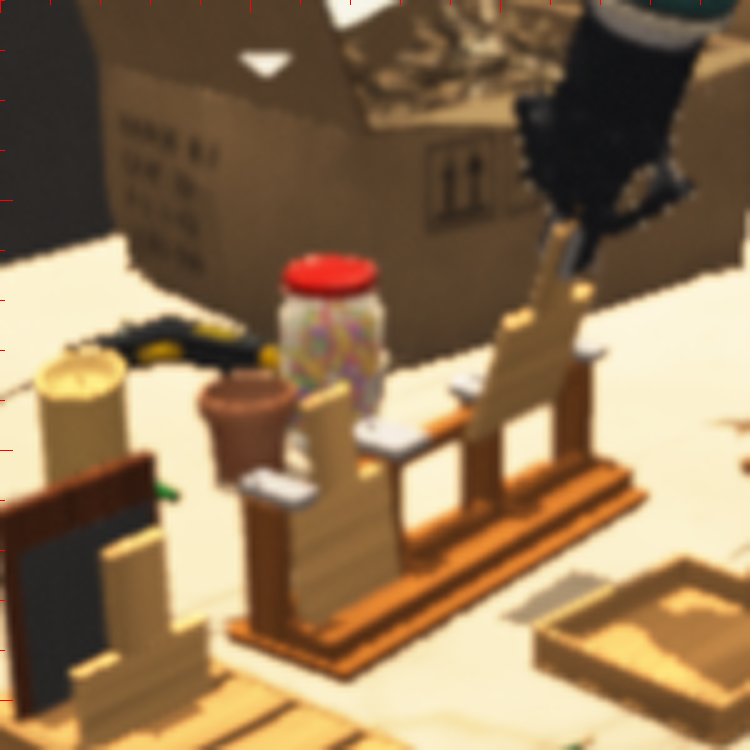

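Board B leans over slot 1, its bottom edge at about (475,435) in the crop. Inserting the same way.

Emit:
jog_arm --dp '[[0, 2.5, 0.2], [0, 5, 0.2], [0, 7, 0.2], [0, 8.5, 0.2], [0, 9.5, 0.2], [0, 10, 0.2], [0, 10.4, 0.2], [0, 10.8, 0.2], [0, 11.1, 0.2], [0, 11.4, 0.2], [0, 11.6, 0.2], [0, 11.6, 0.2]]' --rotation '[[0.007, 0, 0], [0.007, 0, 0], [0.007, 0, 0], [0.007, 0, 0], [0.007, 0, 0], [0.007, 0, 0], [0.007, 0, 0], [0.007, 0, 0], [0.007, 0, 0], [0.007, 0, 0], [0.007, 0, 0], [0.007, 0, 0]]' --fingers '[1, 1, 1, 1, 1, 1, 1, 1, 1, 1, 1, 1]'

```text
clock: 13.28
position: [0.5342, 0.0007, 0.2861]
ee_rot: [-0.429, 0.379, -0.544, 0.614]
contact_force: [-0.2, 0.3, -1.2]
opening: 0.087
```

```bash
python3 - <<'E'
from h import *
p,M=rackpose(1,20,back=.0,lat=.0013,grip=.1345); go(p,M)
L=[17,14,11,8,5,2,-1,-3,-4.5]
seq([rackpose(1,l,fx=-.006+.001*(i+1)/9,lat=.0013,dz=.001,grip=.1345) for i,l in enumerate(L)])
im=snapshot("scene"); crop("scene",im,220,130,340,250,5,"s11")
E
```

```text
t 13.28 pos [0.5342 0.0007 0.2861] open 0.087 F [-0.2  0.3 -1.2] q [ 0.38  0.4  -0.52  2.04  0.43  0.43 -0.3 ]
dp cm [-0.05  0.25 -0.08] dist 0.3  rot [-0.0029  0.0004  0.0009] deg 0.2
dp [[-0.05, 0.22, 1.47], [-0.05, 0.37, 2.99], [-0.05, 0.6, 4.49], [-0.05, 0.9, 5.98], [-0.05, 1.28, 7.46], [-0.05, 1.74, 8.91], [-0.04, 2.26, 10.35], [-0.04, 2.63, 11.3], [-0.04, 2.93, 12.01]]
rot [[-0.055, 0.0, 0.001], [-0.108, 0.0, 0.001], [-0.16, 0.0, 0.001], [-0.212, 0.0, 0.001], [-0.265, 0.0, 0.001], [-0.317, 0.0, 0.001], [-0.369, 0.0, 0.001], [-0.404, 0.0, 0.001], [-0.431, 0.0, 0.001]]
```

View pics/s11.png

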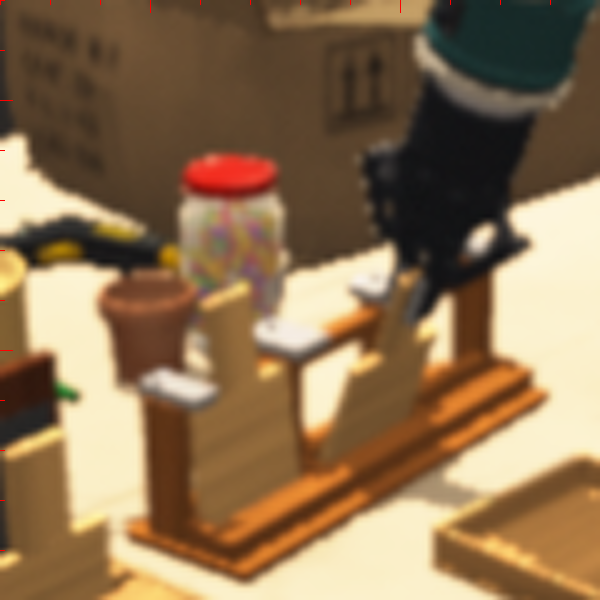

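The foot is in slot 1. Straightening.

Emit:
jog_arm --dp '[[-0.05, 0.22, 1.47], [-0.05, 0.37, 2.99], [-0.05, 0.6, 4.49], [-0.05, 0.9, 5.98], [-0.05, 1.28, 7.46], [-0.05, 1.74, 8.91], [-0.04, 2.26, 10.35], [-0.04, 2.63, 11.3], [-0.04, 2.93, 12.0], [-0.04, 2.93, 12.0], [-0.04, 2.93, 12.0]]' --rotation '[[-0.055, 0, 0], [-0.108, 0, 0], [-0.16, 0, 0], [-0.212, 0, 0], [-0.265, 0, 0], [-0.317, 0, 0], [-0.369, 0, 0], [-0.404, 0, 0], [-0.431, 0, 0], [-0.431, 0, 0], [-0.431, 0, 0]]' --fingers '[1, 1, 1, 1, 1, 1, 1, 1, 1, 1, 1]'

```text
clock: 14.25
position: [0.6559, 0.0162, 0.2998]
ee_rot: [0.55, -0.486, 0.45, -0.508]
contact_force: [0.1, 1.3, -1.0]
opening: 0.088
```

```bash
python3 - <<'E'
from h import *
p,M=rackpose(1,-4.5,fx=-.005,lat=.0013,dz=.0,grip=.1345);go(p,M)
im=snapshot("scene"); crop("scene",im,220,130,340,250,5,"s12")
E
```

```text
t 14.25 pos [0.6559 0.0162 0.2998] open 0.088 F [ 0.1  1.3 -1. ] q [ 0.29  0.65 -0.52  1.57  0.35  1.09 -0.21]
dp cm [0.01 0.09 0.02] dist 0.1  rot [-0.0001  0.0002  0.0005] deg 0.0
```

View pics/s12.png

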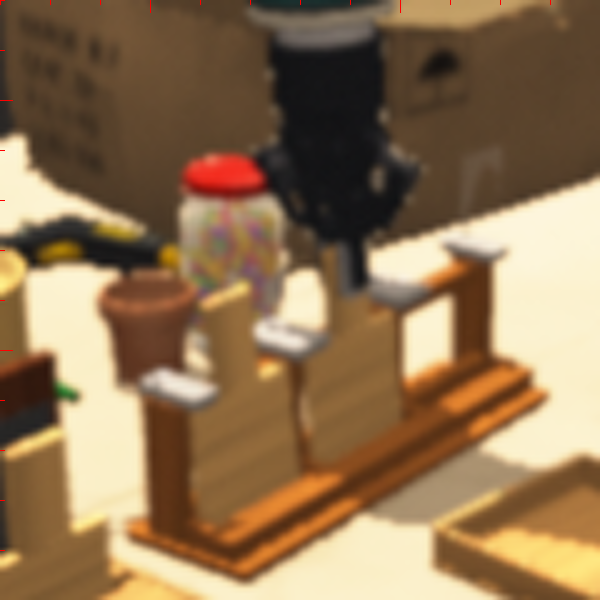

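Board B is straight under its hooks. I'll lower 1.5 mm, release and retract.

Emit:
jog_arm --dp '[[0, 0.1, 0], [0, 0.15, 0], [0, 0.15, 0], [0, 0.15, 0], [0, 0.15, 0], [0, 0.15, 0], [0, 0.15, 0], [0, 0.15, 0], [0, -2, 0], [0, -5, 0], [0, -9, 0], [0, -12, 0], [0, -12, 0], [0, -12, 0]]' --rotation '[[0, 0, 0], [0, 0, 0], [0, 0, 0], [0, 0, 0], [0, 0, 0], [0, 0, 0], [0, 0, 0], [0, 0, 0], [0, 0, 0], [0, 0, 0], [0, 0, 0], [0, 0, 0], [0, 0, 0], [0, 0, 0]]' --fingers '[1, 1, 1, 0.6, 0.6, 0.6, 0.6, 0.6, 0.6, 0.6, 0.6, 0.6, 0.6, 0.6]'

```text
clock: 15.47
position: [0.6655, 0.0176, 0.4215]
ee_rot: [0.55, -0.486, 0.451, -0.509]
contact_force: [1.3, -0.3, -1.4]
opening: 0.397
```

```bash
python3 - <<'E'
from h import *
go([.549,.338,.42],ori(2.5)[0])
im=snapshot("scene"); crop("scene",im,200,150,320,280,5,"s13")
E
```

```text
t 15.47 pos [0.6655 0.0176 0.4215] open 0.397 F [ 1.3 -0.3 -1.4] q [ 0.3   0.55 -0.56  1.44  0.29  1.31 -0.16]
dp cm [-33.22   0.68  -7.64] dist 34.1  rot [0.0758 0.0781 0.0044] deg 6.2
```

View pics/s13.png

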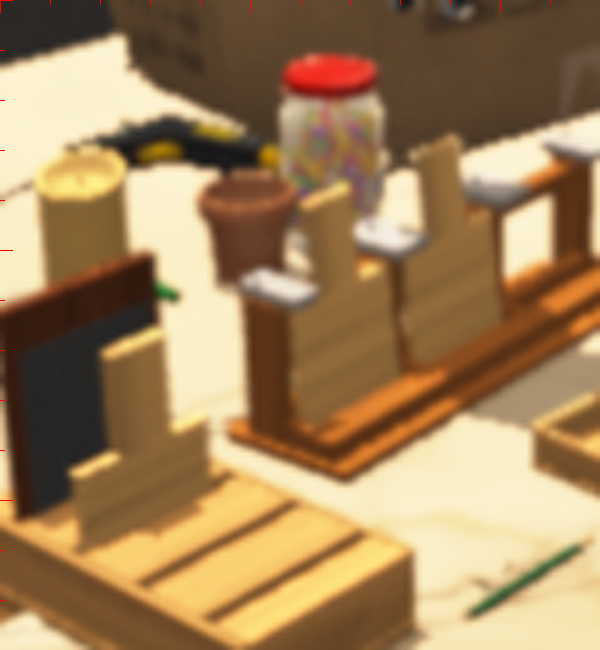

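Both boards stand. On to board A.

Emit:
jog_arm --dp '[[-33.2, 0.68, -7.64], [-33.2, 0.68, -7.64], [-33.2, 0.68, -7.64], [-33.2, 0.68, -7.64], [-33.2, 0.68, -7.64], [-33.2, 0.68, -7.64], [-33.2, 0.68, -7.64], [-33.2, 0.68, -7.64], [-33.2, 0.68, -7.64], [-33.2, 0.68, -7.64], [-33.2, 0.68, -7.64], [-33.2, 0.68, -7.64], [-33.2, 0.68, -7.64]]' --rotation '[[0.0758, 0.078, 0.004], [0.0758, 0.078, 0.004], [0.0758, 0.078, 0.004], [0.0758, 0.078, 0.004], [0.0758, 0.078, 0.004], [0.0758, 0.078, 0.004], [0.0758, 0.078, 0.004], [0.0758, 0.078, 0.004], [0.0758, 0.078, 0.004], [0.0758, 0.078, 0.004], [0.0758, 0.078, 0.004], [0.0758, 0.078, 0.004], [0.0758, 0.078, 0.004]]' --fingers '[0.6, 0.6, 0.6, 0.6, 0.6, 0.6, 0.6, 0.6, 0.6, 0.6, 0.6, 0.6, 0.6]'

```text
clock: 16.6
position: [0.5495, 0.3363, 0.418]
ee_rot: [0.512, -0.49, 0.489, -0.509]
contact_force: [0.4, -0.7, 0.3]
opening: 0.402
```

```bash
python3 - <<'E'
from h import *
go([.549,.338,.297],ori(2.5)[0])
E
```

```text
t 16.6 pos [0.5495 0.3363 0.418 ] open 0.402 F [ 0.4 -0.7  0.3] q [-0.16  0.51 -0.62  1.53  0.31  1.2  -0.79]
dp cm [-0.18 12.1   0.  ] dist 12.1  rot [ 0.0036 -0.0017  0.0009] deg 0.2
```

Emit:
jog_arm --dp '[[-0.1, 3, 0], [-0.1, 6, 0], [-0.1, 8.5, 0], [-0.1, 10.5, 0], [-0.1, 11.5, 0], [-0.1, 12, 0], [-0.1, 12, 0], [-0.1, 12, 0], [-0.1, 12, 0], [-0.1, 12, 0], [-0.1, 12, 0], [-0.1, 12, 0], [-0.1, 12, 0]]' --rotation '[[0.004, 0, 0], [0.004, 0, 0], [0.004, 0, 0], [0.004, 0, 0], [0.004, 0, 0], [0.004, 0, 0], [0.004, 0, 0], [0.004, 0, 0], [0.004, 0, 0], [0.004, 0, 0], [0.004, 0, 0], [0.004, 0, 0], [0.004, 0, 0]]' --fingers '[0.6, 0.6, 0.6, 0.6, 0.6, 0.6, 0.6, 0.6, 1, 1, 1, 1, 1]'

```text
clock: 17.68
position: [0.5487, 0.3387, 0.2997]
ee_rot: [-0.51, 0.488, -0.489, 0.512]
contact_force: [-0.0, -0.8, 6.4]
opening: 0.088
```

```bash
python3 - <<'E'
from h import *
go([.549,.338,.297],ori(2.5)[0])
im=snapshot("scene"); crop("scene",im,180,150,300,290,5,"s14")
E
```

```text
t 17.68 pos [0.5487 0.3387 0.2997] open 0.088 F [-0.  -0.8  6.4] q [-0.19  0.63 -0.58  1.63  0.39  0.99 -0.85]
dp cm [0.07 0.27 0.03] dist 0.3  rot [-0.0026  0.0001 -0.0005] deg 0.2
```

View pics/s14.png

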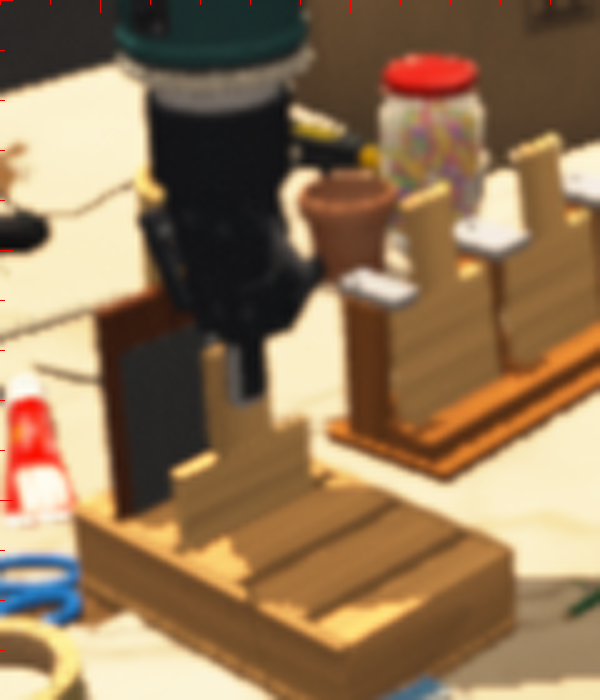

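Emit:
jog_arm --dp '[[0, -2, 0], [0, -4, 0], [0, -7, 0], [0, -10, 0], [0, -14, 0], [0, -18, 0], [0, -18, 0], [0, -18, 0]]' --rotation '[[0, 0, 0], [0, 0, 0], [0, 0, 0], [0, 0, 0], [0, 0, 0], [0, 0, 0], [0, 0, 0], [0, 0, 0]]' --fingers '[1, 1, 1, 1, 1, 1, 1, 1]'

```text
clock: 18.4
position: [0.548, 0.3388, 0.4813]
ee_rot: [-0.509, 0.488, -0.49, 0.512]
contact_force: [0.6, -0.2, -1.6]
opening: 0.087
```

```bash
python3 - <<'E'
from h import *
p,M=rackpose(0,20,back=.12,lat=.0007,grip=.1347); print(p.round(3)); go(p,M)
E
```

```text
[ 0.507 -0.114  0.396]
t 18.4 pos [0.548  0.3388 0.4813] open 0.087 F [ 0.6 -0.2 -1.6] q [-0.15  0.46 -0.64  1.45  0.28  1.31 -0.77]
dp cm [45.02  8.4  -6.14] dist 46.2  rot [ 0.344  -0.0774  0.0123] deg 20.2
```

Emit:
jog_arm --dp '[[4, 0, -2], [8, 0, -4], [12, 0, -6.1], [16, 0, -6.1], [20, 0, -6.1], [24, 0, -6.1], [28, 0, -6.1], [32, 0, -6.1], [36, 1, -6.1], [40, 2, -6.1], [45, 4, -6.1], [45, 6.5, -6.1], [45, 8.4, -6.1], [45, 8.4, -6.1], [45, 8.4, -6.1]]' --rotation '[[0, 0, 0], [0, 0, 0], [0, 0, 0], [0, 0, 0], [0, 0, 0], [0, 0, 0], [0, 0, 0], [0.08, -0.02, 0.003], [0.16, -0.04, 0.006], [0.24, -0.055, 0.009], [0.344, -0.0774, 0.0123], [0.344, -0.0774, 0.0123], [0.344, -0.0774, 0.0123], [0.344, -0.0774, 0.0123], [0.344, -0.0774, 0.0123]]' --fingers '[1, 1, 1, 1, 1, 1, 1, 1, 1, 1, 1, 1, 1, 1, 1]'

```text
clock: 19.65
position: [0.5069, -0.1134, 0.394]
ee_rot: [-0.431, 0.382, -0.542, 0.612]
contact_force: [0.5, 0.6, 0.6]
opening: 0.086
```

```bash
python3 - <<'E'
from h import *
p,M=rackpose(0,20,back=.0,lat=.0007,grip=.1347); go(p,M)
im=snapshot("scene"); crop("scene",im,220,110,370,260,5,"s15")
E
```

```text
t 19.65 pos [ 0.5069 -0.1134  0.394 ] open 0.086 F [0.5 0.6 0.6] q [ 0.59  0.2  -0.45  1.98 -0.01  0.65  0.29]
dp cm [ 0.02 11.77  0.15] dist 11.8  rot [ 0.0062  0.0004 -0.0002] deg 0.4
```

View pics/s15.png

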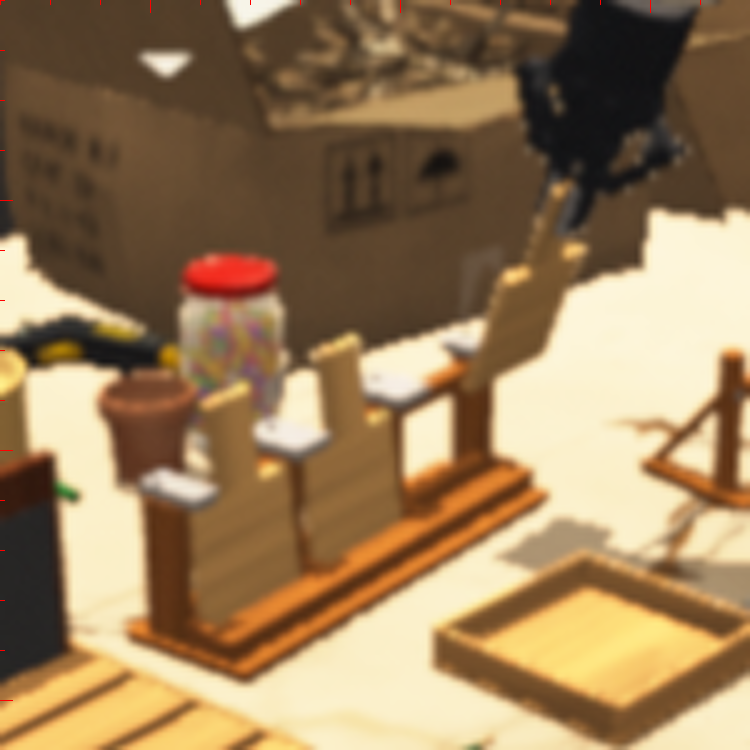

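Board A is poised over slot 0. Inserting.

Emit:
jog_arm --dp '[[0, 2.5, 0.12], [0, 5, 0.12], [0, 7, 0.12], [0, 8.5, 0.12], [0, 9.5, 0.12], [0, 10, 0.12], [0, 10.4, 0.12], [0, 10.8, 0.12], [0, 11.1, 0.12], [0, 11.4, 0.12], [0, 11.6, 0.12], [0, 11.6, 0.12]]' --rotation '[[0.005, 0, 0], [0.005, 0, 0], [0.005, 0, 0], [0.005, 0, 0], [0.005, 0, 0], [0.005, 0, 0], [0.005, 0, 0], [0.005, 0, 0], [0.005, 0, 0], [0.005, 0, 0], [0.005, 0, 0], [0.005, 0, 0]]' --fingers '[1, 1, 1, 1, 1, 1, 1, 1, 1, 1, 1, 1]'

```text
clock: 20.7
position: [0.5472, -0.1089, 0.2857]
ee_rot: [-0.43, 0.379, -0.543, 0.613]
contact_force: [-0.3, -0.1, -0.7]
opening: 0.088
```

```bash
python3 - <<'E'
from h import *
p,M=rackpose(0,20,back=.0,lat=.0007,grip=.1347); go(p,M)
L=[17,14,11,8,5,2,-1,-3,-4.5]
seq([rackpose(0,l,fx=-.006+.001*(i+1)/9,lat=.0007,dz=.001,grip=.1347) for i,l in enumerate(L)])
im=snapshot("scene"); crop("scene",im,240,130,360,250,5,"s16")
E
```

```text
t 20.7 pos [ 0.5472 -0.1089  0.2857] open 0.088 F [-0.3 -0.1 -0.7] q [ 0.47  0.41 -0.37  1.98  0.13  0.43  0.17]
dp cm [-0.03  0.21 -0.03] dist 0.2  rot [-0.0009  0.0005  0.0012] deg 0.1
dp [[-0.03, 0.18, 1.52], [-0.03, 0.33, 3.04], [-0.03, 0.55, 4.55], [-0.03, 0.85, 6.04], [-0.03, 1.23, 7.52], [-0.03, 1.68, 8.97], [-0.03, 2.2, 10.41], [-0.03, 2.57, 11.36], [-0.03, 2.87, 12.07]]
rot [[-0.053, 0.0, 0.001], [-0.106, 0.0, 0.001], [-0.158, 0.0, 0.001], [-0.21, 0.0, 0.001], [-0.263, 0.0, 0.001], [-0.315, 0.0, 0.001], [-0.367, 0.0, 0.001], [-0.402, 0.0, 0.001], [-0.428, 0.0, 0.001]]
```

View pics/s16.png

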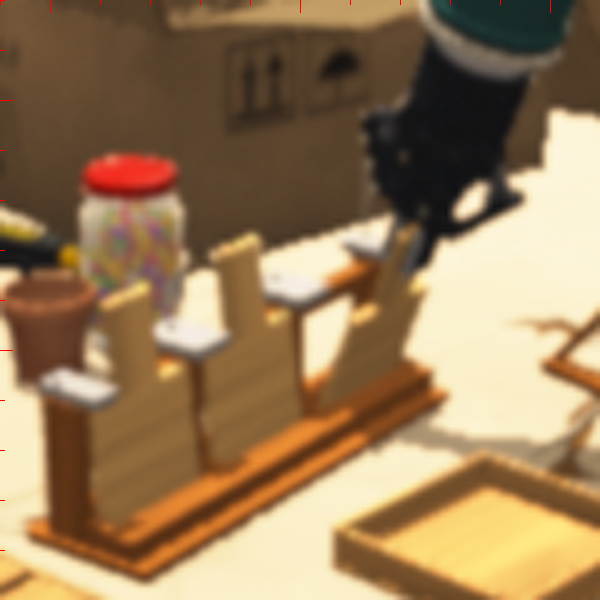

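The foot is in slot 0. Straightening.

Emit:
jog_arm --dp '[[-0.03, 0.18, 1.52], [-0.03, 0.33, 3.04], [-0.03, 0.55, 4.55], [-0.03, 0.85, 6.04], [-0.03, 1.23, 7.52], [-0.03, 1.68, 8.97], [-0.03, 2.2, 10.41], [-0.03, 2.57, 11.36], [-0.03, 2.87, 12.05], [-0.03, 2.87, 12.05], [-0.03, 2.87, 12.05]]' --rotation '[[-0.053, 0, 0], [-0.106, 0, 0], [-0.158, 0, 0], [-0.21, 0, 0], [-0.263, 0, 0], [-0.315, 0, 0], [-0.367, 0, 0], [-0.402, 0, 0], [-0.428, 0, 0], [-0.428, 0, 0], [-0.428, 0, 0]]' --fingers '[1, 1, 1, 1, 1, 1, 1, 1, 1, 1, 1]'

```text
clock: 21.67
position: [0.6692, -0.0936, 0.3]
ee_rot: [0.55, -0.486, 0.45, -0.508]
contact_force: [-1.0, -0.5, -1.5]
opening: 0.084
```

```bash
python3 - <<'E'
from h import *
p,M=rackpose(0,-4.5,fx=-.005,lat=.0007,dz=.0,grip=.1347);go(p,M)
im=snapshot("scene"); crop("scene",im,240,130,360,250,5,"s17")
E
```

```text
t 21.67 pos [ 0.6692 -0.0936  0.3   ] open 0.084 F [-1.  -0.5 -1.5] q [ 0.28  0.64 -0.28  1.53  0.21  1.08  0.06]
dp cm [0.01 0.08 0.03] dist 0.1  rot [-0.0012  0.0001  0.0011] deg 0.1
```

View pics/s17.png

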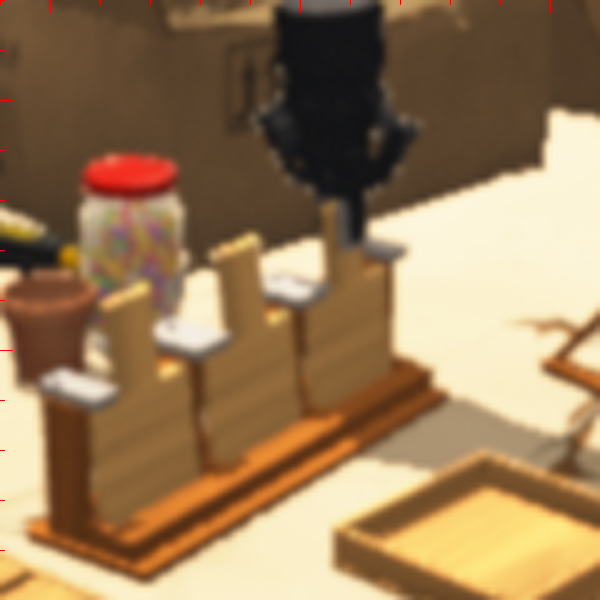

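Emit:
jog_arm --dp '[[0, 0.1, 0], [0, 0.15, 0], [0, 0.15, 0], [0, 0.15, 0], [0, 0.15, 0], [0, 0.15, 0], [0, 0.15, 0], [0, 0.15, 0], [0, -2, 0], [0, -5, 0], [0, -9, 0], [0, -12, 0], [0, -12, 0], [0, -12, 0]]' --rotation '[[0, 0, 0], [0, 0, 0], [0, 0, 0], [0, 0, 0], [0, 0, 0], [0, 0, 0], [0, 0, 0], [0, 0, 0], [0, 0, 0], [0, 0, 0], [0, 0, 0], [0, 0, 0], [0, 0, 0], [0, 0, 0]]' --fingers '[1, 1, 1, 0.6, 0.6, 0.6, 0.6, 0.6, 0.6, 0.6, 0.6, 0.6, 0.6, 0.6]'

```text
clock: 22.88
position: [0.6787, -0.0922, 0.4218]
ee_rot: [0.549, -0.485, 0.451, -0.509]
contact_force: [-1.2, 0.9, -1.4]
opening: 0.401
```

```bash
python3 - <<'E'
from h import *
im=snapshot("scene"); crop("scene",im,210,130,440,260,3,"s18")
im=snapshot("top"); cv2.imwrite("pics/top18.png",im[:,:,::-1]);crop("top",im,340,160,500,280,5,"t18"); crop("top",im,220,110,400,220,4,"t18b")
E
```

```text
(no output)
```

View pics/s18.png

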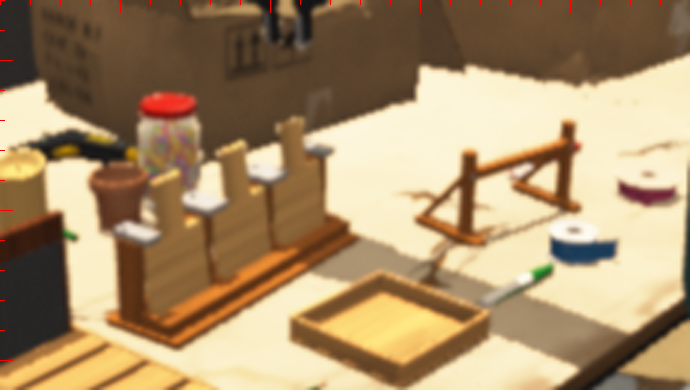

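View pics/t18.png

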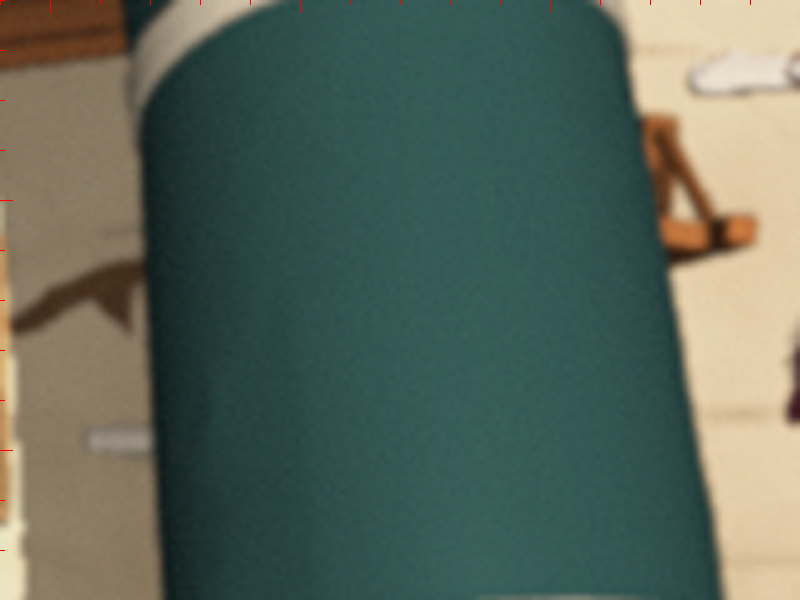

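View pics/t18b.png

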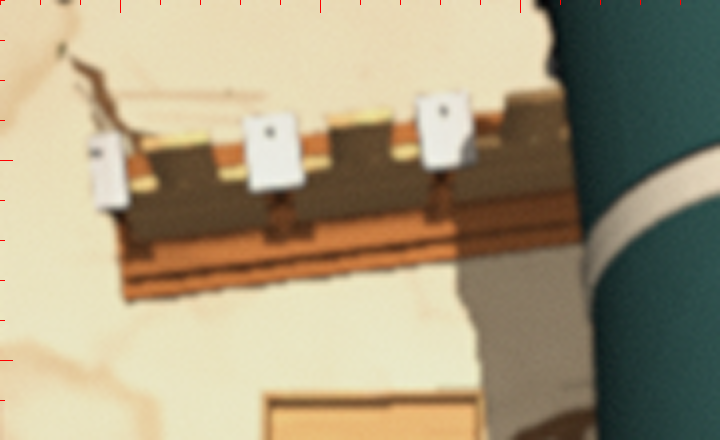

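All three boards stand under their hooks (handle tops at about (167,180), (233,150) and (291,125) in the crop). In the scene view the spool is unmoved, near u=402, v=207. Next I'll move above it.

```bash
python3 - <<'E'
from h import *
print(onz("scene",[[401.5,206.6]],.034))
go([.3956,-.302,.36],ori(-45)[0])
E
```

```text
[[ 0.39491745 -0.30221383  0.034     ]]
t 22.98 pos [ 0.6783 -0.0924  0.419 ] open 0.399 F [ 0.4 -0.2  0.2] q [ 0.28  0.55 -0.3   1.39  0.17  1.3   0.09]
dp cm [ 17.36   8.32 -30.04] dist 35.7  rot [0.073  0.9067 0.037 ] deg 52.2
```

Emit:
jog_arm --dp '[[17.4, 8.3, -30], [17.4, 8.3, -30], [17.4, 8.3, -30], [17.4, 8.3, -30], [17.4, 8.3, -30], [17.4, 8.3, -30], [17.4, 8.3, -30], [17.4, 8.3, -30], [17.4, 8.3, -30], [17.4, 8.3, -30], [17.4, 8.3, -30], [17.4, 8.3, -30]]' --rotation '[[0.073, 0.907, 0.037], [0.073, 0.907, 0.037], [0.073, 0.907, 0.037], [0.073, 0.907, 0.037], [0.073, 0.907, 0.037], [0.073, 0.907, 0.037], [0.073, 0.907, 0.037], [0.073, 0.907, 0.037], [0.073, 0.907, 0.037], [0.073, 0.907, 0.037], [0.073, 0.907, 0.037], [0.073, 0.907, 0.037]]' --fingers '[0, 0, 0, 0, 0, 0, 0, 0, 0, 0, 0, 0]'

```text
clock: 23.98
position: [0.3967, -0.3018, 0.3602]
ee_rot: [-0.27, 0.653, -0.653, 0.271]
contact_force: [0.2, 0.2, -0.0]
opening: 1.0
```

```bash
python3 - <<'E'
from h import *
go([.3956,-.302,.171],ori(-45)[0])
im=snapshot("scene"); crop("scene",im,330,110,470,250,5,"s19")
im=snapshot("top"); crop("top",im,340,160,540,290,4,"t19")
E
```

```text
t 23.98 pos [ 0.3967 -0.3018  0.3602] open 1.0 F [ 0.2  0.2 -0. ] q [ 0.63  0.25 -0.05  1.97  0.01  0.93 -0.21]
dp cm [ 0.1  18.92 -0.06] dist 18.9  rot [ 0.0002  0.0003 -0.0008] deg 0.1
```

View pics/s19.png

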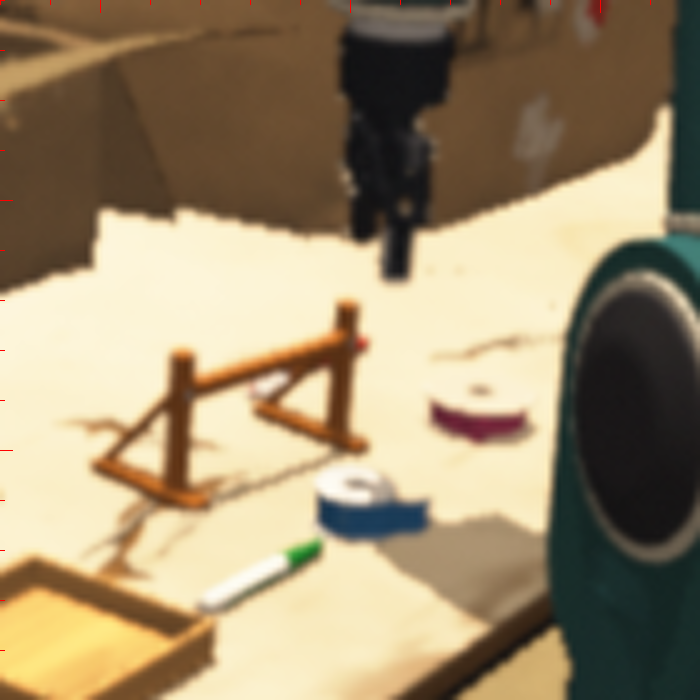

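View pics/t19.png

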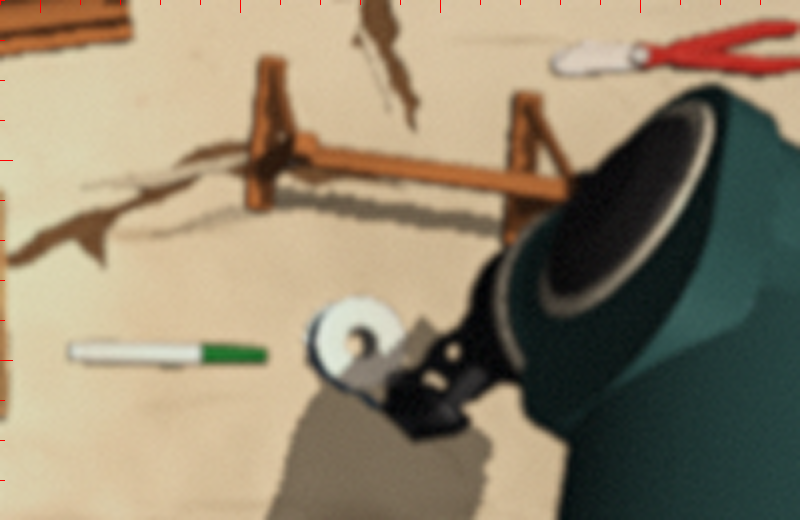

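The spool is unmoved at (429.5,245.5), and the jaws are open above it. I'll descend.

Emit:
jog_arm --dp '[[0.1, 3.5, -0.06], [0.1, 7, -0.06], [0.1, 10.5, -0.06], [0.1, 13.5, -0.06], [0.1, 15.5, -0.06], [0.1, 17, -0.06], [0.1, 18, -0.06], [0.1, 18.7, -0.06], [0.1, 18.7, -0.06], [0.1, 18.7, -0.06]]' --rotation '[[0, 0, 0], [0, 0, 0], [0, 0, 0], [0, 0, 0], [0, 0, 0], [0, 0, 0], [0, 0, 0], [0, 0, 0], [0, 0, 0], [0, 0, 0]]' --fingers '[0, 0, 0, 0, 0, 0, 0, 0, 0, 0]'

```text
clock: 24.92
position: [0.3959, -0.3025, 0.1741]
ee_rot: [0.27, -0.653, 0.653, -0.271]
contact_force: [-0.7, 0.7, 0.2]
opening: 1.003
```

```bash
python3 - <<'E'
from h import *
go([.3956,-.302,.171],ori(-45)[0])
im=snapshot("scene"); crop("scene",im,350,130,450,240,6,"s20")
E
```

```text
t 24.92 pos [ 0.3959 -0.3025  0.1741] open 1.003 F [-0.7  0.7  0.2] q [ 0.62  0.55 -0.04  2.07  0.04  0.52 -0.23]
dp cm [-0.02  0.31 -0.05] dist 0.3  rot [-0.0011  0.0002 -0.0009] deg 0.1
```

View pics/s20.png

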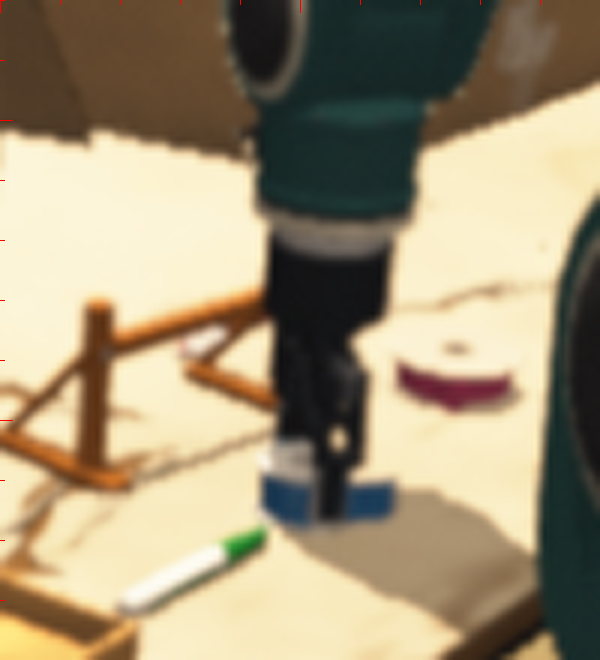

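The near finger stands in front of the spool at about (330,490) in the crop. Closing.

Emit:
jog_arm --dp '[[0, 0.2, 0], [0, 0.2, 0], [0, 0.2, 0], [0, 0.2, 0], [0, 0.2, 0], [0, 0.2, 0], [0, 0.2, 0], [0, 0.2, 0]]' --rotation '[[0, 0, 0], [0, 0, 0], [0, 0, 0], [0, 0, 0], [0, 0, 0], [0, 0, 0], [0, 0, 0], [0, 0, 0]]' --fingers '[0.1, 1, 1, 1, 1, 1, 1, 1]' --grip_force 30

```text
clock: 25.63
position: [0.3956, -0.3027, 0.1724]
ee_rot: [0.27, -0.653, 0.654, -0.271]
contact_force: [-2.2, 0.9, 8.8]
opening: 0.686
```

```bash
python3 - <<'E'
from h import *
go([.3956,-.302,.33],ori(-45)[0])
E
```

```text
t 25.63 pos [ 0.3956 -0.3027  0.1724] open 0.686 F [-2.2  0.9  8.8] q [ 0.62  0.56 -0.04  2.07  0.04  0.52 -0.23]
dp cm [ -0.06 -15.76  -0.02] dist 15.8  rot [-0.0016 -0.0003 -0.0009] deg 0.1
```

Emit:
jog_arm --dp '[[0, -1, 0], [0, -3, 0], [0, -6, 0], [0, -9, 0], [0, -12, 0], [0, -15, 0], [0, -15, 0]]' --rotation '[[0, 0, 0], [0, 0, 0], [0, 0, 0], [0, 0, 0], [0, 0, 0], [0, 0, 0], [0, 0, 0]]' --fingers '[1, 1, 1, 1, 1, 1, 1]'

```text
clock: 26.22
position: [0.3961, -0.3032, 0.3276]
ee_rot: [0.269, -0.651, 0.656, -0.272]
contact_force: [1.9, -1.1, 0.8]
opening: 0.686
```

```bash
python3 - <<'E'
from h import *
go([.4261,.0057,.32],ori(0)[0])
im=snapshot("scene"); crop("scene",im,340,110,450,240,5,"s21")
E
```

```text
t 26.22 pos [ 0.3961 -0.3032  0.3276] open 0.686 F [ 1.9 -1.1  0.8] q [ 0.63  0.29 -0.05  2.    0.02  0.85 -0.21]
dp cm [-23.95   0.65 -19.74] dist 31.0  rot [-0.0089 -0.7858  0.0013] deg 45.0
```

View pics/s21.png

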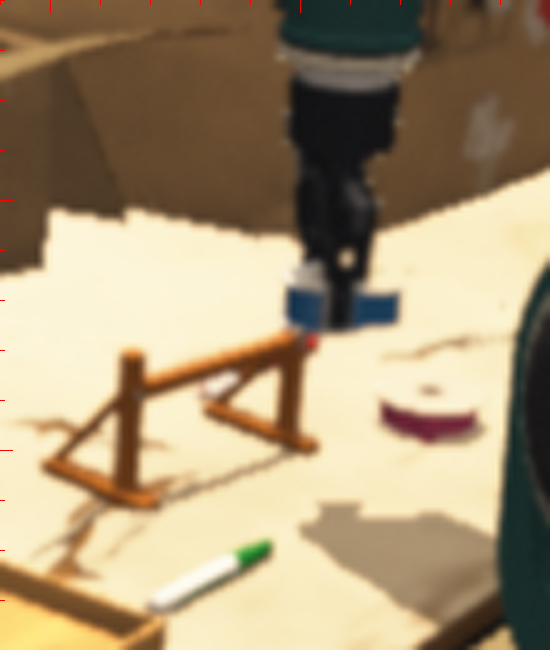

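The spool is held level. Carrying it to the tray.

Emit:
jog_arm --dp '[[-4, 0, -3.2], [-7, 0.6, -5.8], [-9.8, 0.6, -8], [-12.6, 0.6, -10.4], [-15.4, 0.6, -12.7], [-18.2, 0.6, -15], [-21, 0.6, -17.4], [-22.8, 0.6, -18.8], [-23.9, 0.6, -19.7], [-23.9, 0.6, -19.7], [-23.9, 0.6, -19.7], [-23.9, 0.6, -19.7]]' --rotation '[[0, -0.08, 0], [0, -0.16, 0], [0, -0.25, 0], [0, -0.35, 0], [0, -0.45, 0], [0, -0.55, 0], [0, -0.65, 0], [0, -0.74, 0], [0, -0.786, 0], [0, -0.786, 0], [0, -0.786, 0], [0, -0.786, 0]]' --fingers '[1, 1, 1, 1, 1, 1, 1, 1, 1, 1, 1, 1]'

```text
clock: 27.27
position: [0.4249, 0.0047, 0.3154]
ee_rot: [0.499, -0.5, 0.501, -0.499]
contact_force: [-0.6, -0.6, -1.1]
opening: 0.687
```

```bash
python3 - <<'E'
from h import *
go([.4261,.0057,.179],ori(0)[0])
im=snapshot("scene"); crop("scene",im,270,140,390,270,5,"s22")
E
```

```text
t 27.27 pos [0.4249 0.0047 0.3154] open 0.687 F [-0.6 -0.6 -1.1] q [ 0.25  0.2  -0.37  2.16  0.1   0.79 -0.18]
dp cm [-0.1  13.64  0.11] dist 13.6  rot [-0.0004 -0.0023  0.0003] deg 0.1
```

View pics/s22.png

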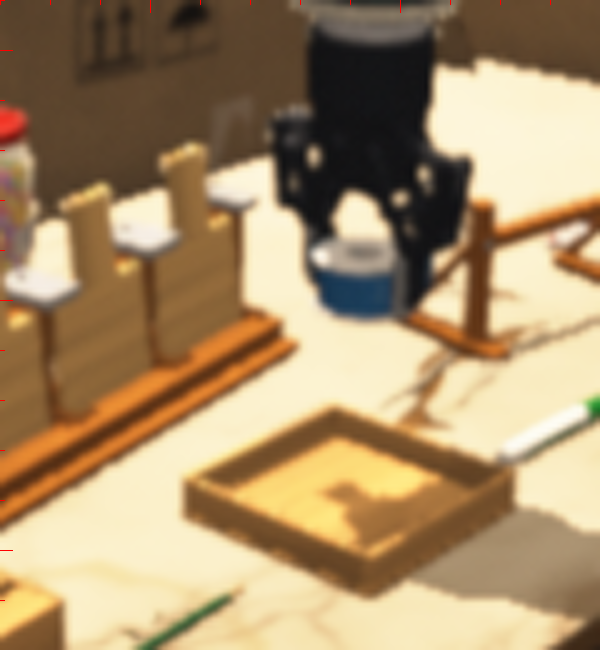

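The spool hangs over the tray centre. Lowering.

Emit:
jog_arm --dp '[[-0.1, 3, 0.1], [-0.1, 6, 0.1], [-0.1, 8.5, 0.1], [-0.1, 10.5, 0.1], [-0.1, 12, 0.1], [-0.1, 12.8, 0.1], [-0.1, 13.3, 0.1], [-0.1, 13.6, 0.1], [-0.1, 13.6, 0.1], [-0.1, 13.6, 0.1]]' --rotation '[[0, 0, 0], [0, 0, 0], [0, 0, 0], [0, 0, 0], [0, 0, 0], [0, 0, 0], [0, 0, 0], [0, 0, 0], [0, 0, 0], [0, 0, 0]]' --fingers '[1, 1, 1, 1, 1, 1, 1, 1, 1, 1]'

```text
clock: 28.15
position: [0.4265, 0.0066, 0.1803]
ee_rot: [0.5, -0.5, 0.501, -0.5]
contact_force: [0.5, 0.6, 0.2]
opening: 0.687
```

```bash
python3 - <<'E'
from h import *
go([.4261,.0057,.179],ori(0)[0])
E
```

```text
t 28.15 pos [0.4265 0.0066 0.1803] open 0.687 F [0.5 0.6 0.2] q [ 0.15  0.47 -0.28  2.23  0.28  0.47 -0.35]
dp cm [ 0.09  0.13 -0.04] dist 0.2  rot [-0.002  -0.0001  0.0001] deg 0.1
```

Emit:
jog_arm --dp '[[0, 0.1, 0], [0, 0.2, 0], [0, 0.2, 0], [0, 0.2, 0], [0, 0.2, 0], [0, 0.2, 0], [0, 0.2, 0], [0, 0.2, 0]]' --rotation '[[0, 0, 0], [0, 0, 0], [0, 0, 0], [0, 0, 0], [0, 0, 0], [0, 0, 0], [0, 0, 0], [0, 0, 0]]' --fingers '[1, 1, 1, 0.1, 0, 0, 0, 0]'

```text
clock: 28.82
position: [0.4262, 0.0067, 0.1777]
ee_rot: [-0.5, 0.5, -0.5, 0.5]
contact_force: [1.8, 0.1, 0.8]
opening: 1.001
```

Emit:
jog_arm --dp '[[0, -3, 0], [0, -7, 0], [0, -11, 0], [0, -15, 0], [0, -19, 0], [0, -21, 0], [0, -21, 0]]' --rotation '[[0, 0, 0], [0, 0, 0], [0, 0, 0], [0, 0, 0], [0, 0, 0], [0, 0, 0], [0, 0, 0]]' --fingers '[0, 0, 0, 0, 0, 0, 0]'

```text
clock: 29.4
position: [0.4267, 0.0069, 0.3921]
ee_rot: [0.498, -0.498, 0.502, -0.502]
contact_force: [0.1, -0.4, 1.0]
opening: 0.998
```

```bash
python3 - <<'E'
from h import *
go([.5,.33,.42],ori(2.5)[0])
im=snapshot("scene"); cv2.imwrite("pics/scene23.png",im[:,:,::-1]);crop("scene",im,190,140,440,290,3,"s23")
im=snapshot("top"); cv2.imwrite("pics/top23.png",im[:,:,::-1]);crop("top",im,340,160,500,280,5,"t23")
E
```

```text
t 29.4 pos [0.4267 0.0069 0.3921] open 0.998 F [ 0.1 -0.4  1. ] q [ 0.3   0.09 -0.4   2.08  0.04  0.97 -0.13]
dp cm [-32.31  -2.76   7.36] dist 33.3  rot [-0.008  -0.0435  0.001 ] deg 2.5
```

View pics/s23.png

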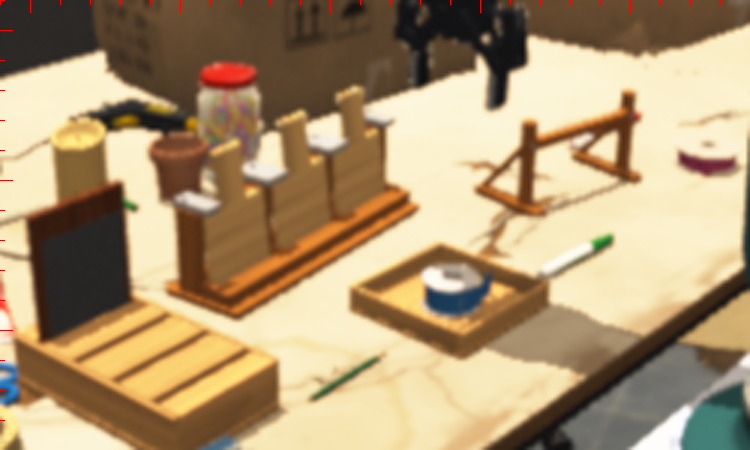

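View pics/t23.png

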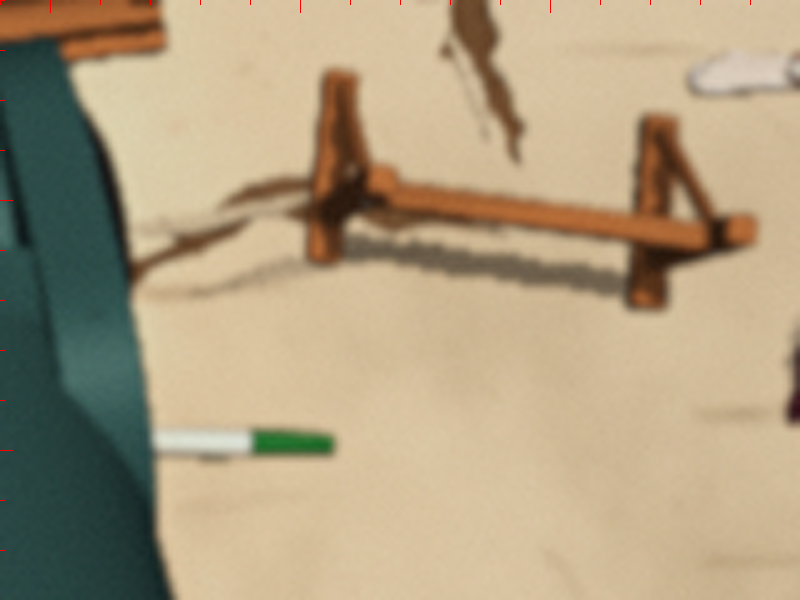

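The spool lies flat in the tray. Now the stand pose: front ends of the feet at (322,262) and (647,307) in the crop, upright tops at (380,178) and (740,231).

```bash
python3 - <<'E'
from h import *
np.set_printoptions(precision=4,suppress=True)
im=cv2.imread("pics/top23.png")[:,:,::-1]; crop("top",im,395,168,500,228,7,"t23b")
im=cv2.imread("pics/scene23.png")[:,:,::-1]; crop("scene",im,340,160,410,220,9,"s23b")
E
```

```text
(no output)
```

View pics/t23b.png

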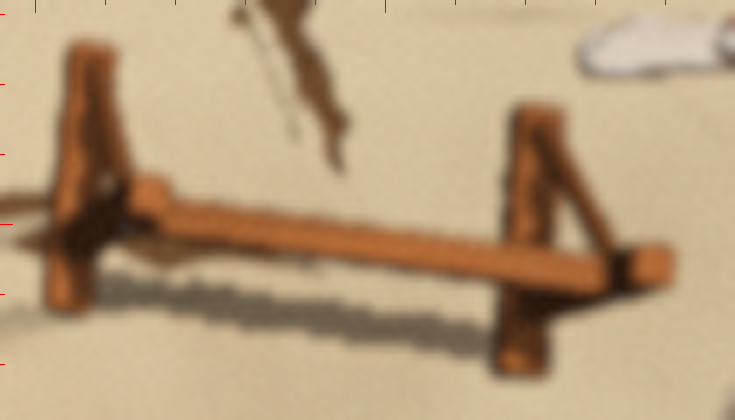

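View pics/s23b.png

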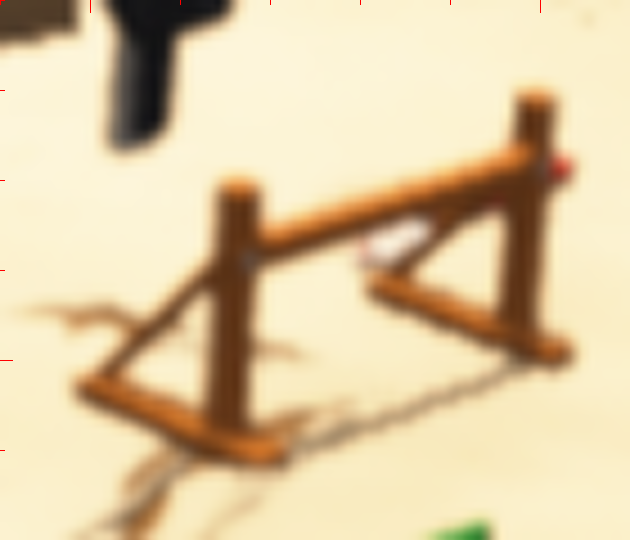

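```bash
python3 - <<'E'
from h import *
np.set_printoptions(precision=4,suppress=True)
T=lambda p:c2p(p,395,168,7)
def rep(n,P,z):
    A=onz("top",T(P),z); d=A[0]-A[1]; print(n,A[:,:2].ravel(),"yaw",np.degrees(np.arctan2(-d[0],d[1])).round(2),"L",np.linalg.norm(d).round(4),"mid",A.mean(0)[:2]); return A
rep("upr",[(150,195),(653,265)],.12)
rep("ffront",[(68,309),(520,374)],.003)
rep("frear",[(92,45),(539,105)],.012)
rep("barlow",[(165,229),(603,291)],.093)
rep("barup",[(165,203),(603,262)],.095)
S=lambda p:c2p(p,340,160,9)
print("sc upr tops",onz("scene",S([(240,185),(536,97)]),.12), "foot front",onz("scene",S([(283,458),(568,360)]),.004))
print("sc bar top front edge", onz("scene",S([(265,250),(535,160)]),.095))
E
```

```text
upr [ 0.5156 -0.2485  0.4886 -0.4259] yaw -8.65 L 0.1795 mid [ 0.5021 -0.3372]
ffront [ 0.4902 -0.2469  0.4623 -0.425 ] yaw -8.9 L 0.1803 mid [ 0.4762 -0.336 ]
frear [ 0.5948 -0.2596  0.5687 -0.4372] yaw -8.36 L 0.1795 mid [ 0.5818 -0.3484]
barlow [ 0.5076 -0.261   0.4831 -0.4197] yaw -8.78 L 0.1605 mid [ 0.4954 -0.3404]
barup [ 0.5169 -0.261   0.4935 -0.4196] yaw -8.39 L 0.1604 mid [ 0.5052 -0.3403]
sc upr tops [[ 0.5127 -0.2433  0.12  ]
 [ 0.4849 -0.418   0.12  ]] foot front [[ 0.493  -0.2565  0.004 ]
 [ 0.4624 -0.4257  0.004 ]]
sc bar top front edge [[ 0.5008 -0.246   0.095 ]
 [ 0.4789 -0.4114  0.095 ]]
```

```bash
python3 - <<'E'
from h import *
im=cv2.imread("pics/top23.png")[:,:,::-1]; crop("top",im,135,140,225,250,6,"t23c")
im=cv2.imread("pics/scene23.png")[:,:,::-1]; crop("scene",im,190,190,290,290,7,"s23c")
go([.601,.335,.42],ori(2.5)[0])
E
```

```text
t 29.5 pos [0.4259 0.0067 0.3882] open 1.0 F [ 0.1 -0.4 -1.1] q [ 0.3   0.09 -0.4   2.09  0.04  0.97 -0.13]
dp cm [-32.83  -3.15  17.52] dist 37.3  rot [-0.0026 -0.0435  0.0006] deg 2.5
```

View pics/t23c.png

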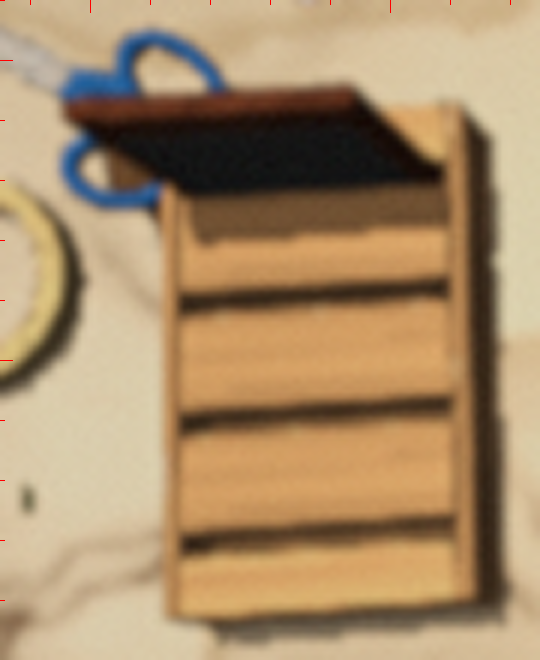

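View pics/s23c.png

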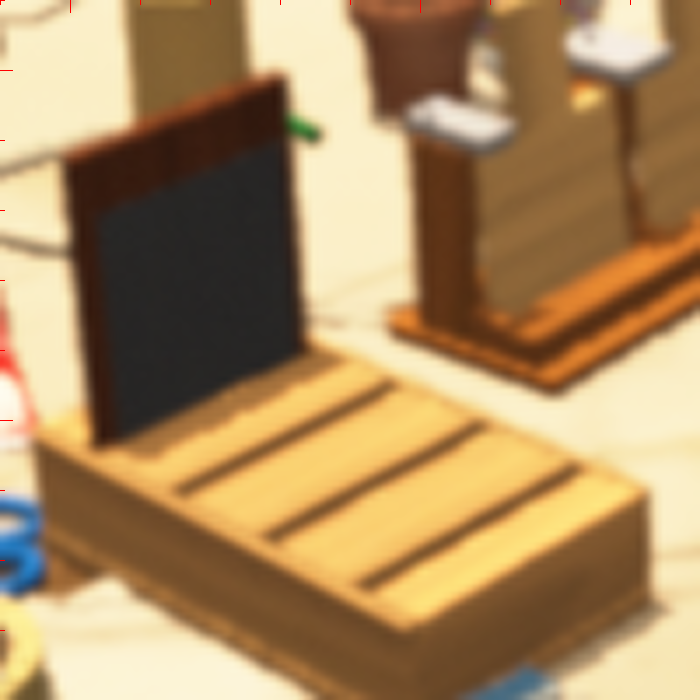

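```bash
python3 - <<'E'
from h import *
np.set_printoptions(precision=4,suppress=True)
T=lambda p:c2p(p,135,140,6); S=lambda p:c2p(p,190,190,7)
a=onz("top",T([(62,98),(354,88)]),.18);print(a[:,:2],a.mean(0))
a=onz("top",T([(66,120),(372,107)]),.18);print(a[:,:2],a.mean(0))
a=onz("scene",S([(66,160),(286,77)]),.18);print(a[:,:2],a.mean(0))
b=onz("scene",S([(95,445),(305,350)]),.055);print(b[:,:2],b.mean(0))
b=onz("top",T([(180,305),(450,285),(180,425),(450,402),(180,547),(455,522)]),.055);print(b[:,:2])
E
```

```text
[[0.6035 0.3907]
 [0.607  0.2815]] [0.6052 0.3361 0.18  ]
[[0.5948 0.3887]
 [0.5994 0.2744]] [0.5971 0.3316 0.18  ]
[[0.5941 0.3924]
 [0.5974 0.2862]] [0.5957 0.3393 0.18  ]
[[0.5992 0.39  ]
 [0.6019 0.2834]] [0.6005 0.3367 0.055 ]
[[0.5465 0.3892]
 [0.5543 0.2748]
 [0.4943 0.3867]
 [0.5029 0.2733]
 [0.4421 0.3842]
 [0.4511 0.2696]]
```

Emit:
jog_arm --dp '[[0, -2, 0], [-32.8, -3.2, 17.5], [-32.8, -3.2, 17.5], [-32.8, -3.2, 17.5], [-32.8, -3.2, 17.5], [-32.8, -3.2, 17.5], [-32.8, -3.2, 17.5], [-32.8, -3.2, 17.5], [-32.8, -3.2, 17.5], [-32.8, -3.2, 17.5], [-32.8, -3.2, 17.5], [-32.8, -3.2, 17.5], [-32.8, -3.2, 17.5], [-32.8, -3.2, 17.5]]' --rotation '[[0, 0, 0], [0, -0.0435, 0], [0, -0.0435, 0], [0, -0.0435, 0], [0, -0.0435, 0], [0, -0.0435, 0], [0, -0.0435, 0], [0, -0.0435, 0], [0, -0.0435, 0], [0, -0.0435, 0], [0, -0.0435, 0], [0, -0.0435, 0], [0, -0.0435, 0], [0, -0.0435, 0]]' --fingers '[0.6, 0.6, 0.6, 0.6, 0.6, 0.6, 0.6, 0.6, 0.6, 0.6, 0.6, 0.6, 0.6, 0.6]'

```text
clock: 30.67
position: [0.6008, 0.3338, 0.4191]
ee_rot: [0.511, -0.489, 0.489, -0.51]
contact_force: [0.3, -0.5, 0.4]
opening: 0.4
```

```bash
python3 - <<'E'
from h import *
go([.601,.3355,.310],ori(2.6)[0])
E
```

```text
t 30.67 pos [0.6008 0.3338 0.4191] open 0.4 F [ 0.3 -0.5  0.4] q [-0.22  0.57 -0.51  1.41  0.28  1.24 -0.71]
dp cm [-0.18 10.91  0.02] dist 10.9  rot [-0.0002 -0.0023  0.0011] deg 0.1
```

Emit:
jog_arm --dp '[[-0.1, 3, 0], [-0.1, 6, 0], [-0.1, 8, 0], [-0.1, 9.5, 0], [-0.1, 10.4, 0], [-0.1, 10.8, 0], [-0.1, 10.8, 0], [-0.1, 10.8, 0], [-0.1, 10.8, 0], [-0.1, 10.8, 0], [-0.1, 10.8, 0], [-0.1, 10.8, 0], [-0.1, 10.8, 0]]' --rotation '[[0, 0, 0], [0, 0, 0], [0, 0, 0], [0, 0, 0], [0, 0, 0], [0, 0, 0], [0, 0, 0], [0, 0, 0], [0, 0, 0], [0, 0, 0], [0, 0, 0], [0, 0, 0], [0, 0, 0]]' --fingers '[0.6, 0.6, 0.6, 0.6, 0.6, 0.6, 0.6, 0.6, 1, 1, 1, 1, 1]' --grip_force 50

```text
clock: 31.75
position: [0.6013, 0.3359, 0.313]
ee_rot: [-0.51, 0.488, -0.49, 0.512]
contact_force: [1.0, -1.2, 6.8]
opening: 0.11
```

```bash
python3 - <<'E'
from h import *
go([.601,.3355,.310],ori(2.6)[0])
im=snapshot("scene"); crop("scene",im,180,130,300,290,4,"s24")
E
```

```text
t 31.75 pos [0.6013 0.3359 0.313 ] open 0.11 F [ 1.  -1.2  6.8] q [-0.24  0.66 -0.48  1.5   0.33  1.05 -0.75]
dp cm [ 0.04  0.3  -0.03] dist 0.3  rot [-0.0029 -0.0017 -0.0005] deg 0.2
```

View pics/s24.png

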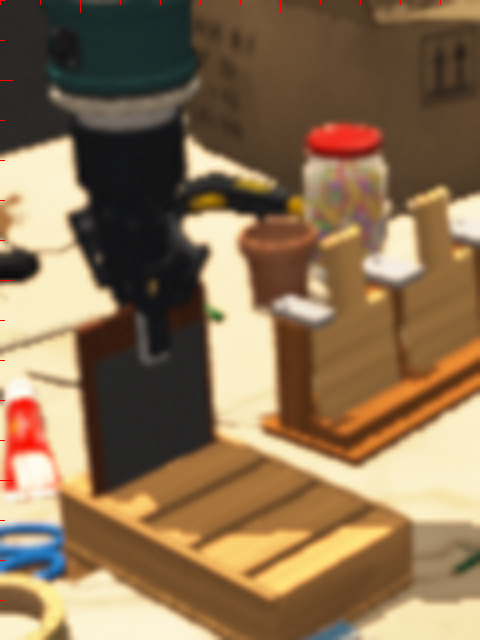

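The panel is gripped 148 mm above its foot. Lifting.

Emit:
jog_arm --dp '[[0, -2, 0], [0, -4, 0], [0, -7, 0], [0, -10, 0], [0, -14, 0], [0, -18, 0], [0, -20, 0], [0, -20, 0], [0, -20, 0]]' --rotation '[[0, 0, 0], [0, 0, 0], [0, 0, 0], [0, 0, 0], [0, 0, 0], [0, 0, 0], [0, 0, 0], [0, 0, 0], [0, 0, 0]]' --fingers '[1, 1, 1, 1, 1, 1, 1, 1, 1]'

```text
clock: 32.55
position: [0.6005, 0.3359, 0.5131]
ee_rot: [-0.51, 0.488, -0.489, 0.512]
contact_force: [0.3, 0.5, -2.1]
opening: 0.11
```

```bash
cat >> h.py <<'E'
SY=-8.65; SO=np.array([.4949,-.3373,0.])
def standpose(lean,fx,z,lat=0.,grip=.148):
    # fx: foot-centre x in stand frame; z: lowest foot edge height
    M,X,u,n=ori(SY,lean); Y=np.cross([0,0,1.],X)
    F=SO+fx*X+lat*Y+np.array([0,0,z+.005*np.sin(np.radians(abs(lean)))])
    return F+(grip+.155)*u, M
E
python3 - <<'E'
from h import *
p,M=standpose(0,-.06,.20); print(p.round(3)); go(p,M)
im=snapshot("scene"); crop("scene",im,170,90,320,270,4,"s25")
E
```

```text
[ 0.436 -0.328  0.503]
t 32.55 pos [0.6005 0.3359 0.5131] open 0.11 F [ 0.3  0.5 -2.1] q [-0.22  0.51 -0.52  1.28  0.25  1.41 -0.68]
dp cm [ 65.63   0.91 -19.39] dist 68.4  rot [-0.0028  0.1949 -0.0009] deg 11.2
```

View pics/s25.png

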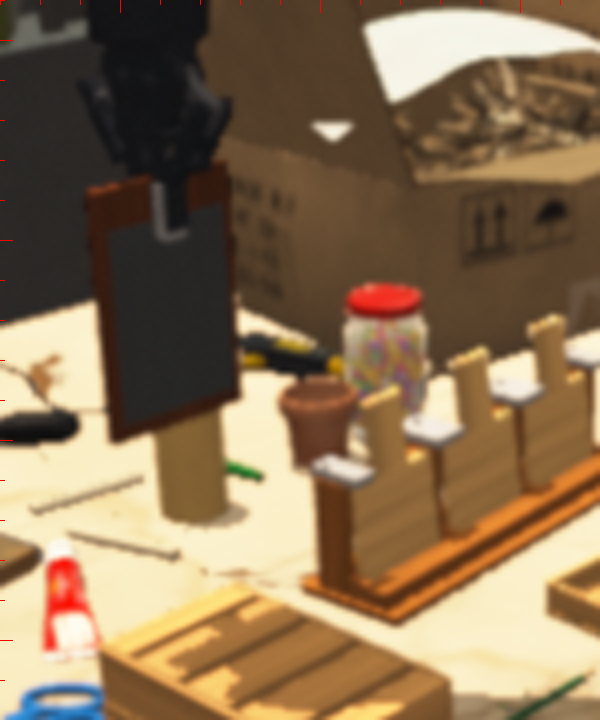

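Emit:
jog_arm --dp '[[2, 0, -0.6], [5, 0, -1.5], [9, 0, -2.7], [13, 0, -3.9], [17, 0, -5], [21, 0, -6.2], [25, 0, -7.4], [29, 0, -8.6], [33, 0, -9.8], [37, 0, -11], [41, 0, -12.1], [45, 0.5, -13.3], [49, 0.9, -14.5], [53, 0.9, -15.7], [57, 0.9, -16.9], [61, 0.9, -18], [64, 0.9, -19], [65.6, 0.9, -19.4], [65.6, 0.9, -19.4], [65.6, 0.9, -19.4]]' --rotation '[[0, 0, 0], [0, 0, 0], [0, 0.01, 0], [0, 0.02, 0], [0, 0.03, 0], [0, 0.05, 0], [0, 0.06, 0], [0, 0.07, 0], [0, 0.08, 0], [0, 0.1, 0], [0, 0.11, 0], [0, 0.12, 0], [0, 0.14, 0], [0, 0.15, 0], [0, 0.17, 0], [0, 0.18, 0], [0, 0.19, 0], [0, 0.195, 0], [0, 0.195, 0], [0, 0.195, 0]]' --fingers '[1, 1, 1, 1, 1, 1, 1, 1, 1, 1, 1, 1, 1, 1, 1, 1, 1, 1, 1, 1]'

```text
clock: 34.27
position: [0.4354, -0.3285, 0.5014]
ee_rot: [-0.46, 0.537, -0.536, 0.461]
contact_force: [0.5, 1.5, -1.9]
opening: 0.112
```

```bash
python3 - <<'E'
from h import *
p,M=standpose(-10,-.036,.05); print(p.round(3)); go(p,M)
im=snapshot("scene"); crop("scene",im,320,60,460,230,4,"s26")
im=snapshot("top"); crop("top",im,340,150,520,280,4,"t26")
# predicted in-hand panel corners
s=observe(); Rm=R.from_quat(s['ee_rot']).as_matrix(); g=s['position']+Rm[:,1]*.155
for sx in (-1,1):
  for a in (.022,-.148):
    P=g-Rm[:,1]*a+Rm[:,0]*sx*.055; print(sx,a,proj("scene",P).round(1),proj("top",P).round(1))
E
```

```text
[ 0.511 -0.34   0.349]
t 34.27 pos [ 0.4354 -0.3285  0.5014] open 0.112 F [ 0.5  1.5 -1.9] q [ 0.71  0.2  -0.14  1.68  0.03  1.26  0.41]
dp cm [-0.02 15.2   7.69] dist 17.0  rot [-0.1736 -0.0014 -0.0015] deg 9.9
-1 0.022 [[392.2 111.9]] [[469.3 210.6]]
-1 -0.148 [[388.6 161.1]] [[438.  220.6]]
1 0.022 [[413.2 108.3]] [[529.8 218.9]]
1 -0.148 [[409.  155.5]] [[486.6 227.3]]
```

View pics/s26.png

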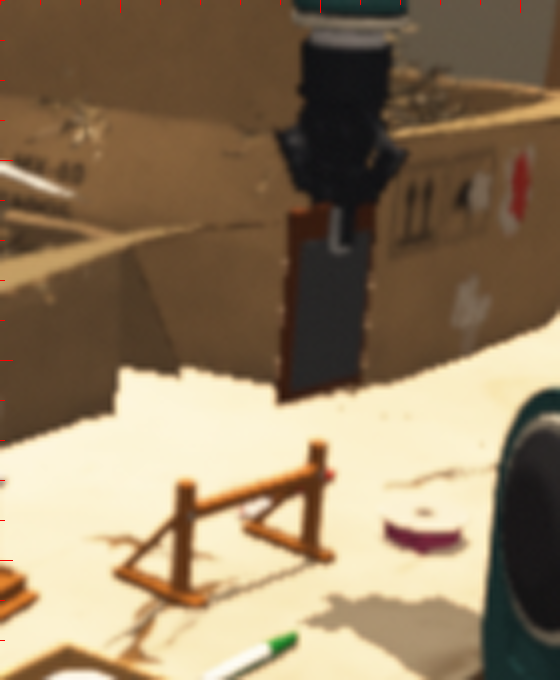

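View pics/t26.png

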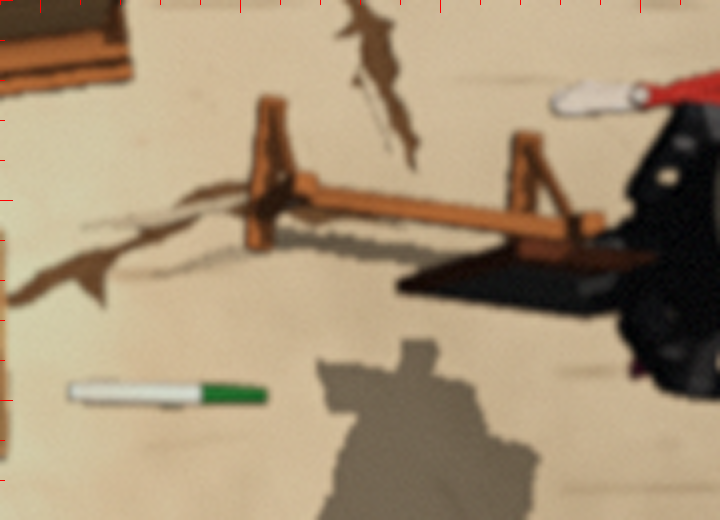

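The panel hangs square. Observed foot corners are about 1.3 px to the right of prediction, so it sits about 2.5 mm towards -y in the hand, and I'll compensate. Leaning it and lowering.

```bash
python3 - <<'E'
from h import *
seq([standpose(-5,-.045,.15,lat=.0025),standpose(-10,-.036,.09,lat=.0025),standpose(-10,-.036,.03,lat=.0025)])
E
```

```text
dp [[-0.12, 4.97, 4.11], [-0.11, 11.28, 7.63], [-0.1, 17.28, 7.63]]
rot [[-0.087, 0.001, -0.001], [-0.175, 0.001, -0.001], [-0.175, 0.001, -0.001]]
```

Emit:
jog_arm --dp '[[-0.12, 1.7, 1.4], [-0.12, 3.3, 2.7], [-0.12, 5, 4.1], [-0.11, 7.1, 5.3], [-0.11, 9.2, 6.5], [-0.11, 11.3, 7.63], [-0.1, 13.3, 7.63], [-0.1, 15.3, 7.63], [-0.1, 16.6, 7.63], [-0.1, 17.2, 7.63], [-0.1, 17.2, 7.63], [-0.1, 17.2, 7.63]]' --rotation '[[-0.03, 0, 0], [-0.06, 0, 0], [-0.087, 0, 0], [-0.115, 0, 0], [-0.145, 0, 0], [-0.175, 0, 0], [-0.175, 0, 0], [-0.175, 0, 0], [-0.175, 0, 0], [-0.175, 0, 0], [-0.175, 0, 0], [-0.175, 0, 0]]' --fingers '[1, 1, 1, 1, 1, 1, 1, 1, 1, 1, 1, 1]'

```text
clock: 35.37
position: [0.5117, -0.3384, 0.3316]
ee_rot: [-0.499, 0.581, -0.488, 0.419]
contact_force: [0.4, 0.1, -0.1]
opening: 0.113
```

```bash
python3 - <<'E'
from h import *
seq([standpose(-10,-.036,z,lat=.0025) for z in (.02,.01,.005,.003,.0015,.0)])
go(*standpose(-10,-.036,.03,lat=.0025))
im=snapshot("scene"); crop("scene",im,330,110,440,230,6,"s27")
im=snapshot("top"); crop("top",im,380,150,520,260,5,"t27")
E
```

```text
dp [[-0.11, 1.22, 0.2], [-0.11, 2.2, 0.37], [-0.11, 2.7, 0.46], [-0.11, 2.89, 0.49], [-0.11, 3.04, 0.52], [-0.11, 3.19, 0.54]]
rot [[-0.001, 0.0, 0.0], [-0.001, 0.0, 0.0], [-0.001, 0.0, 0.0], [-0.001, 0.0, 0.0], [-0.001, 0.0, 0.0], [-0.001, 0.0, 0.0]]
t 35.37 pos [ 0.5117 -0.3384  0.3316] open 0.113 F [ 0.4  0.1 -0.1] q [ 0.62  0.51 -0.13  1.65  0.14  1.15  0.28]
dp cm [-0.11  0.23  0.03] dist 0.3  rot [-0.0014  0.0002  0.0001] deg 0.1
```

View pics/s27.png

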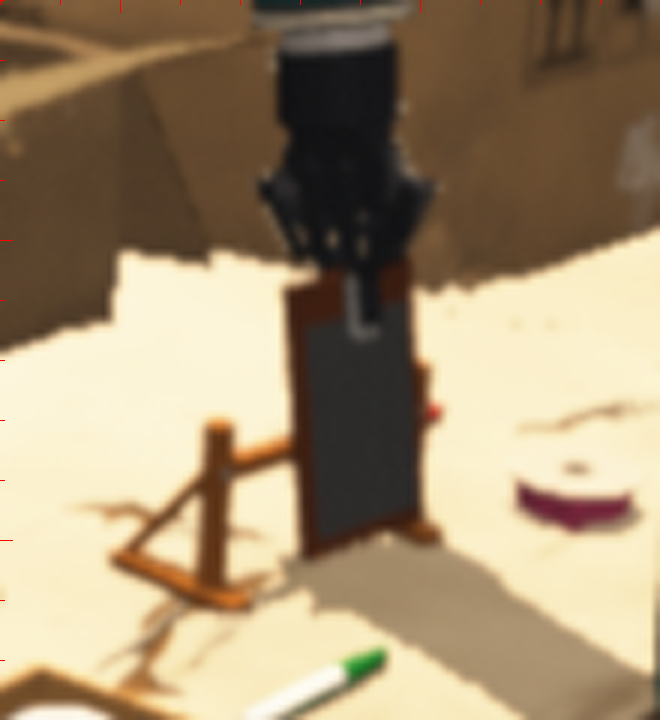

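View pics/t27.png

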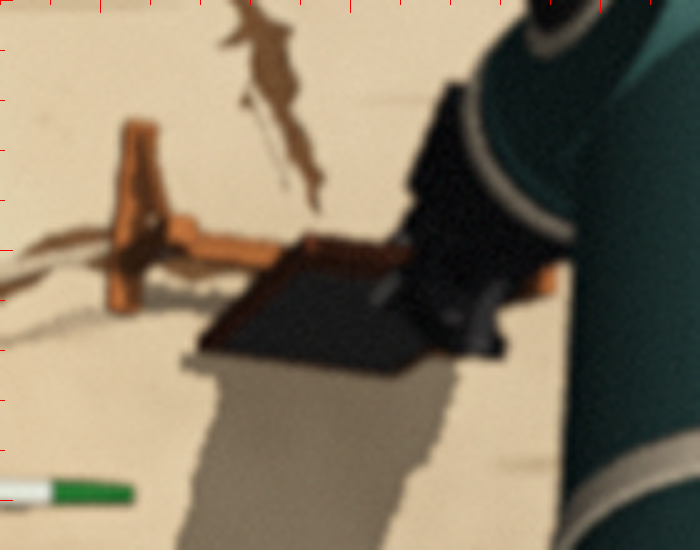

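The panel leans in front of the bar, its foot about 30 mm up. Lowering gently.

Emit:
jog_arm --dp '[[-0.1, 0.6, 0.1], [-0.1, 1.2, 0.2], [-0.1, 1.7, 0.28], [-0.1, 2.2, 0.37], [-0.1, 2.5, 0.42], [-0.1, 2.7, 0.46], [-0.1, 2.8, 0.48], [-0.1, 2.9, 0.49], [-0.1, 2.9, 0.49]]' --rotation '[[0, 0, 0], [0, 0, 0], [0, 0, 0], [0, 0, 0], [0, 0, 0], [0, 0, 0], [0, 0, 0], [0, 0, 0], [0, 0, 0]]' --fingers '[1, 1, 1, 1, 1, 1, 1, 1, 1]'

```text
clock: 36.22
position: [0.5114, -0.3376, 0.3013]
ee_rot: [-0.499, 0.581, -0.488, 0.419]
contact_force: [-0.9, 0.1, -0.1]
opening: 0.109
```

```bash
python3 - <<'E'
from h import *
go(*standpose(-10,-.036,.0,lat=.0025))
seq([standpose(-10,x,.0015,lat=.0025) for x in (-.030,-.025,-.022,-.020)])
E
```

```text
t 36.22 pos [ 0.5114 -0.3376  0.3013] open 0.109 F [-0.9  0.1 -0.1] q [ 0.62  0.55 -0.13  1.67  0.14  1.09  0.27]
dp cm [-0.03  0.2   0.06] dist 0.2  rot [-0.0006 -0.0001 -0.0002] deg 0.0
dp [[-0.03, -0.05, 0.63], [-0.03, -0.14, 1.12], [-0.03, -0.19, 1.42], [-0.03, -0.22, 1.61]]
rot [[-0.001, -0.0, -0.0], [-0.001, -0.0, -0.0], [-0.001, -0.0, -0.0], [-0.001, -0.0, -0.0]]
```

Foot about 2 mm up, no contact. Moving back towards the bar to feel for it.

Emit:
jog_arm --dp '[[0, -0.03, 0.3], [0, -0.05, 0.6], [0, -0.1, 0.8], [0, -0.12, 1.0], [0, -0.14, 1.1], [0, -0.14, 1.1]]' --rotation '[[0, 0, 0], [0, 0, 0], [0, 0, 0], [0, 0, 0], [0, 0, 0], [0, 0, 0]]' --fingers '[1, 1, 1, 1, 1, 1]'

```text
clock: 36.72
position: [0.5226, -0.3392, 0.3008]
ee_rot: [-0.499, 0.581, -0.488, 0.419]
contact_force: [-0.4, -0.5, -2.1]
opening: 0.111
```

```bash
python3 - <<'E'
from h import *
go(*standpose(-10,-.022,.0015,lat=.0025))
im=snapshot("scene"); crop("scene",im,330,110,440,230,6,"s28")
im=snapshot("top"); crop("top",im,380,150,520,260,5,"t28")
E
```

```text
t 36.72 pos [ 0.5226 -0.3392  0.3008] open 0.111 F [-0.4 -0.5 -2.1] q [ 0.61  0.56 -0.13  1.65  0.14  1.1   0.26]
dp cm [-0.02 -0.04  0.29] dist 0.3  rot [-0.0007  0.     -0.0002] deg 0.0
```

View pics/s28.png

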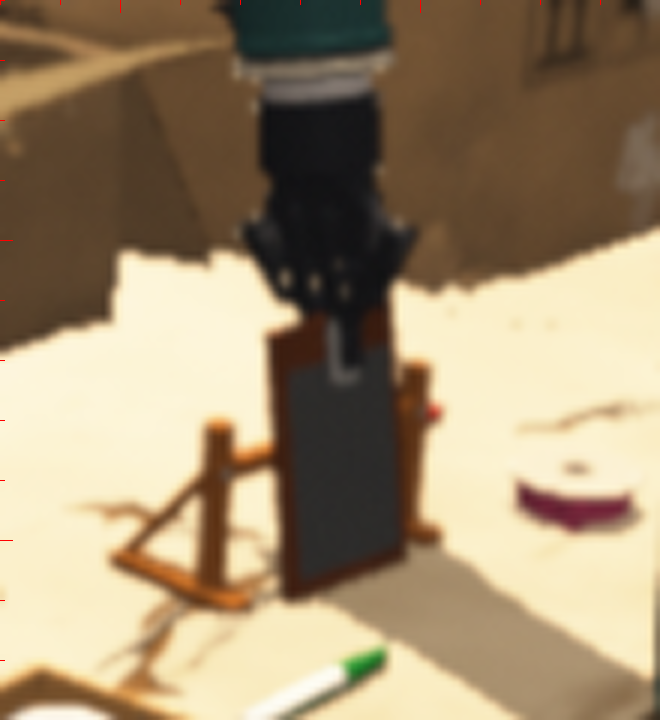

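View pics/t28.png

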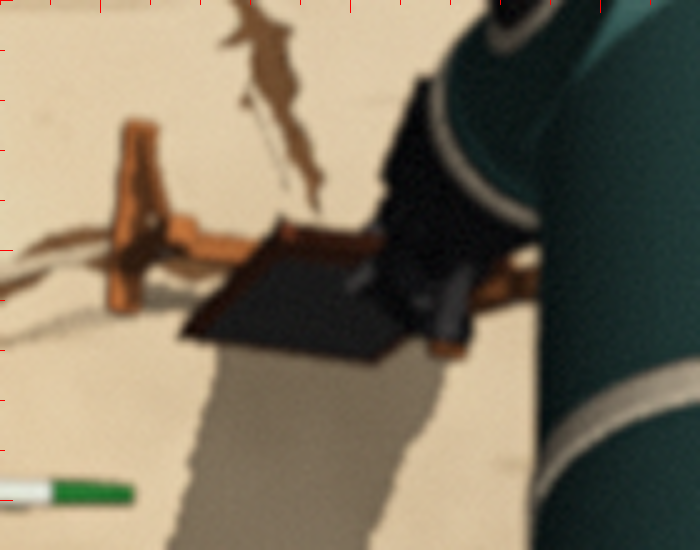

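```bash
python3 - <<'E'
from h import *
np.set_printoptions(precision=4,suppress=True)
M,X,u,n=ori(SY); Y=np.cross([0,0,1.],X)
a=onz("top",c2p([(182,337),(375,361)],380,150,5),.003); b=onz("scene",c2p([(290,600),(405,558)],330,110,6),.003)
for q in (a,b):
    d=q[0]-q[1]; print(q[:,:2].ravel(),"yaw",np.degrees(np.arctan2(-d[0],d[1])),"W",np.linalg.norm(d),"x,lat",[( (p-SO)@X, (p-SO)@Y) for p in q])
# stand feet front ends in both views: lateral
f=onz("scene",c2p([(235,600),(432,535)],330,110,6),.006); print([( (p-SO)@X, (p-SO)@Y) for p in f])
E
```

```text
[ 0.4751 -0.2787  0.4605 -0.3852] yaw -7.791930070259435 W 0.10746366735503453 x,lat [(np.float64(-0.028387096693447092), np.float64(0.05495730953248525)), (np.float64(-0.02677776533634721), np.float64(-0.05249430680704017))]
[ 0.4801 -0.2821  0.4635 -0.387 ] yaw -9.00630725675127 W 0.10622205826511107 x,lat [(np.float64(-0.0229486140556374), np.float64(0.0523236190854449)), (np.float64(-0.02360917660603587), np.float64(-0.053896385241393924))]
[(np.float64(-0.006580319820896589), np.float64(0.0838482288321951)), (np.float64(-0.013951798347536286), np.float64(-0.09138527937587815))]
```

The panel is centred within about 1 mm and square within about 1°. I'll edge back until contact.

Emit:
jog_arm --dp '[[0, 0, 0.1], [0, 0, 0.2], [0, 0, 0.3], [0, 0, 0.35], [0, 0, 0.35]]' --rotation '[[0, 0, 0], [0, 0, 0], [0, 0, 0], [0, 0, 0], [0, 0, 0]]' --fingers '[1, 1, 1, 1, 1]'

```text
clock: 37.23
position: [0.5259, -0.3397, 0.3002]
ee_rot: [-0.499, 0.581, -0.488, 0.419]
contact_force: [-0.2, 0.9, -1.5]
opening: 0.114
```

Emit:
jog_arm --dp '[[0, 0, 0.1], [0, 0, 0.2], [0, 0, 0.25], [0, 0, 0.25]]' --rotation '[[0, 0, 0], [0, 0, 0], [0, 0, 0], [0, 0, 0]]' --fingers '[1, 1, 1, 1]'

```text
clock: 37.57
position: [0.5273, -0.3402, 0.2997]
ee_rot: [-0.5, 0.582, -0.487, 0.418]
contact_force: [-10.5, 3.0, 7.8]
opening: 0.111
```

```bash
python3 - <<'E'
from h import *
go(*standpose(-10,-.0205,.0,lat=.0025))
E
```

```text
t 37.57 pos [ 0.5273 -0.3402  0.2997] open 0.111 F [-10.5   3.    7.8] q [ 0.61  0.57 -0.13  1.63  0.14  1.11  0.26]
dp cm [-0.05  0.05 -0.03] dist 0.1  rot [ 0.0028 -0.0007 -0.0007] deg 0.2
```

Emit:
jog_arm --dp '[[0, 0.03, -0.05], [0, 0.06, -0.06], [0, 0.06, -0.06], [0, 0.06, -0.06], [0, 0.06, -0.06], [0, 0.06, -0.06], [0, 0.06, -0.06], [0, 0.06, -0.06]]' --rotation '[[0, 0, 0], [0, 0, 0], [0, 0, 0], [0, 0, 0], [0, 0, 0], [0, 0, 0], [0, 0, 0], [0, 0, 0]]' --fingers '[1, 1, 1, 1, 0.9, 0.8, 0.7, 0.65]' --grip_force 30

```text
clock: 38.23
position: [0.5277, -0.34, 0.2995]
ee_rot: [-0.499, 0.581, -0.488, 0.419]
contact_force: [0.1, 0.4, -0.3]
opening: 0.349
```

```bash
python3 - <<'E'
from h import *
st()
im=snapshot("scene"); crop("scene",im,330,110,440,230,6,"s29")
E
```

```text
38.2333 [ 0.5277 -0.34    0.2995] [[-0.15, -0.17, 0.974], [-0.989, 0.026, -0.148], [-0.0, -0.985, -0.172]] 0.3492281029808196 [ 0.1  0.4 -0.3] [ 0.61  0.57 -0.13  1.63  0.14  1.11  0.26]
```

View pics/s29.png

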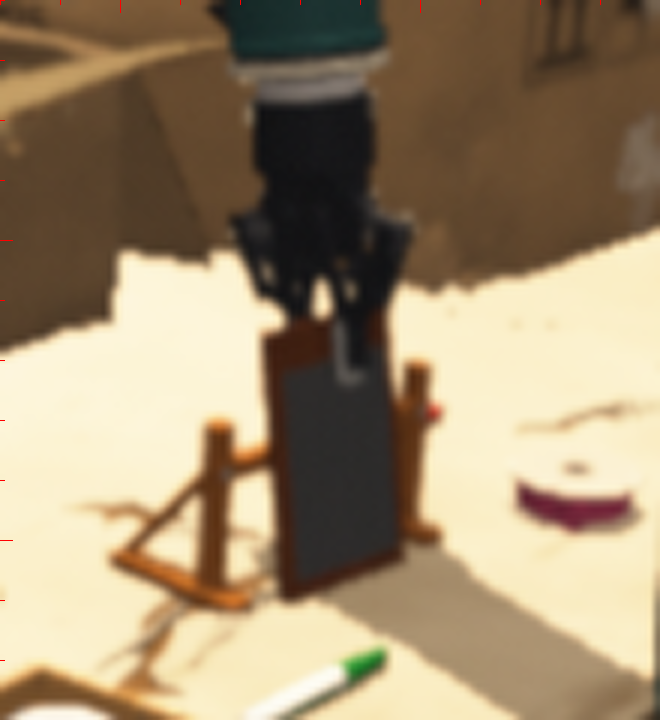

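Released with no force, and the panel rests on the bar. I'll retract along the tool axis and move clear.

Emit:
jog_arm --dp '[[0, -1, 0], [0, -2.5, 0], [0, -5, 0], [0, -8, 0], [0, -12, 0], [0, -16, 0], [0, -19, 0], [0, -19, 0]]' --rotation '[[0, 0, 0], [0, 0, 0], [0, 0, 0], [0, 0, 0], [0, 0, 0], [0, 0, 0], [0, 0, 0], [0, 0, 0]]' --fingers '[0.65, 0.65, 0.65, 0.65, 0.65, 0.65, 0.65, 0.65]'

```text
clock: 38.95
position: [0.561, -0.3448, 0.4942]
ee_rot: [-0.498, 0.578, -0.491, 0.421]
contact_force: [-0.0, -1.6, 0.3]
opening: 0.348
```

```bash
python3 - <<'E'
from h import *
go([.40,-.18,.5],ori(0)[0])
E
```

```text
t 38.95 pos [ 0.561  -0.3448  0.4942] open 0.348 F [-0.  -1.6  0.3] q [ 0.59  0.46 -0.14  1.35  0.11  1.49  0.29]
dp cm [-13.87   2.41 -18.24] dist 23.0  rot [ 0.1648 -0.1505 -0.0096] deg 12.8
```

Emit:
jog_arm --dp '[[-13.9, 2.4, -18.2], [-13.9, 2.4, -18.2], [-13.9, 2.4, -18.2], [-13.9, 2.4, -18.2], [-13.9, 2.4, -18.2], [-13.9, 2.4, -18.2], [-22, 2.4, -20], [-30, 2.4, -22], [-38, 2.4, -22], [-42, 2.4, -22], [-42, 2.4, -22], [-42, 2.4, -22], [-42, 2.4, -22]]' --rotation '[[0.165, -0.15, 0], [0.165, -0.15, 0], [0.165, -0.15, 0], [0.165, -0.15, 0], [0.165, -0.15, 0], [0.165, -0.15, 0], [0.165, -0.15, 0], [0.165, -0.15, 0], [0.165, -0.15, 0], [0.165, -0.15, 0], [0.165, -0.15, 0], [0.165, -0.15, 0], [0.165, -0.15, 0]]' --fingers '[0.65, 0.65, 0.65, 0.65, 0.65, 0.65, 0.65, 0.65, 0.65, 0.65, 0.65, 0.65, 0.65]'

```text
clock: 40.03
position: [0.4041, 0.1066, 0.5021]
ee_rot: [-0.498, 0.505, -0.495, 0.502]
contact_force: [1.3, -0.3, 0.1]
opening: 0.348
```

```bash
python3 - <<'E'
from h import *
st()
im=snapshot("scene"); cv2.imwrite("pics/scene30.png",im[:,:,::-1]); crop("scene",im,190,140,440,290,3,"s30");crop("scene",im,330,130,430,230,6,"s30b")
im=snapshot("top"); cv2.imwrite("pics/top30.png",im[:,:,::-1]); crop("top",im,380,150,520,260,5,"t30")
E
```

```text
40.0333 [0.4041 0.1066 0.5021] [[-0.0, -0.006, 1.0], [-1.0, 0.014, -0.0], [-0.014, -1.0, -0.006]] 0.347834761589056 [ 1.3 -0.3  0.1] [ 0.31 -0.04 -0.61  1.94 -0.04  1.24 -0.29]
```

View pics/s30.png

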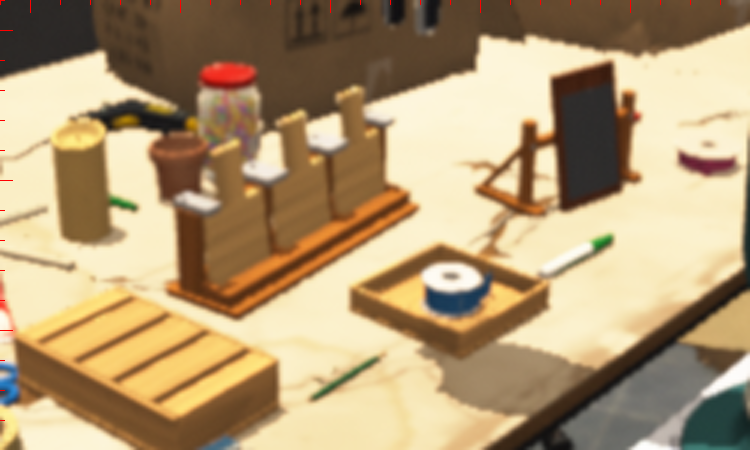

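View pics/t30.png

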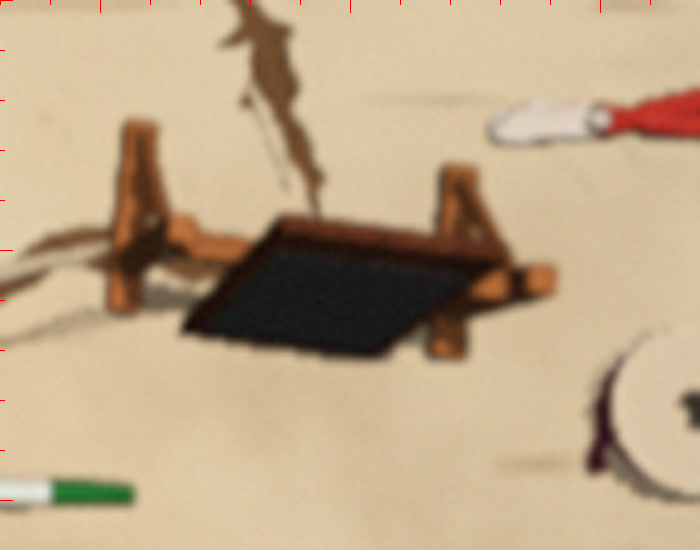

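View pics/s30b.png

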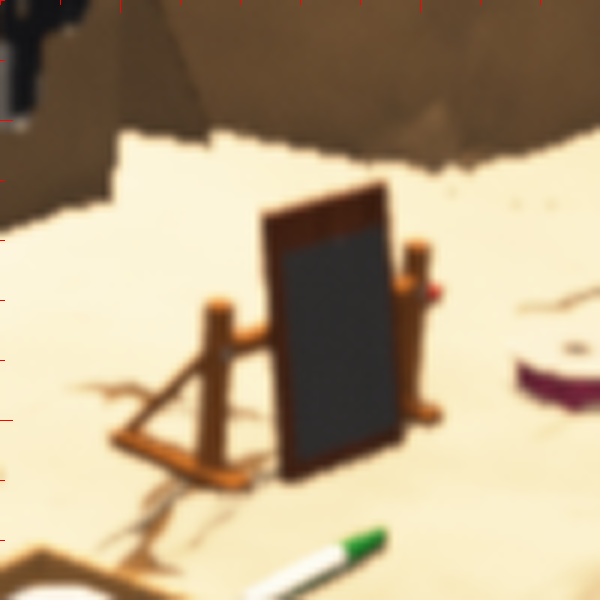

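View pics/top30.png

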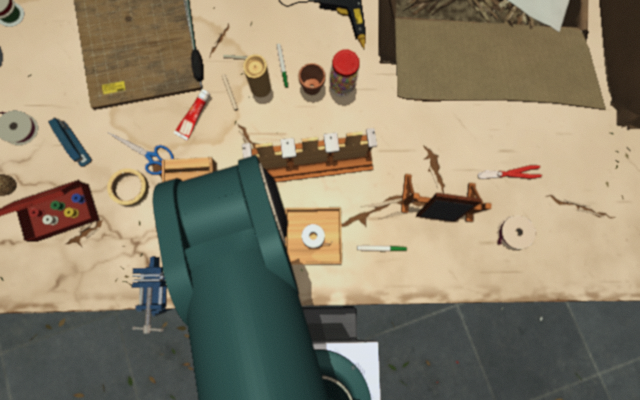

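```bash
python3 - <<'E'
from h import *
np.set_printoptions(precision=4,suppress=True)
M,X,u,n=ori(SY); Y=np.cross([0,0,1.],X)
def rep(nm,q):
    d=q[0]-q[1]; print(nm,"yaw",round(np.degrees(np.arctan2(-d[0],d[1])),2),"W",np.linalg.norm(d).round(4),"x,lat",[(round((p-SO)@X,4), round((p-SO)@Y,4)) for p in q],"mid",round((q.mean(0)-SO)@Y,4))
t=lambda P,z:onz("top",c2p(P,380,150,5),z); s=lambda P,z:onz("scene",c2p(P,330,130,6),z)
rep("top foot",t([(183,333),(386,358)],.002)); rep("scene foot",s([(285,480),(404,440)],.002))
rep("top topedge back",t([(282,217),(508,258)],.167)); rep("scene topedge",s([(263,213),(387,184)],.168))
rep("uprights top",t([(178,225),(541,279)],.12)); rep("feet top",t([(123,310),(447,357)],.003))
rep("uprights scene",s([(219,303),(417,246)],.12))
E
```

```text
top foot yaw -7.72 W 0.1132 x,lat [(np.float64(-0.0259), np.float64(0.0544)), (np.float64(-0.0241), np.float64(-0.0588))] mid -0.0022
scene foot yaw -10.99 W 0.1059 x,lat [(np.float64(-0.0195), np.float64(0.053)), (np.float64(-0.0239), np.float64(-0.0528))] mid 0.0001
top topedge back yaw -11.07 W 0.1078 x,lat [(np.float64(0.0096), np.float64(0.0566)), (np.float64(0.005), np.float64(-0.0511))] mid 0.0028
scene topedge yaw -12.56 W 0.1035 x,lat [(np.float64(0.0063), np.float64(0.0598)), (np.float64(-0.0007), np.float64(-0.0434))] mid 0.0082
uprights top yaw -9.2 W 0.1815 x,lat [(np.float64(0.0089), np.float64(0.0931)), (np.float64(0.0072), np.float64(-0.0884))] mid 0.0023
feet top yaw -8.97 W 0.1809 x,lat [(np.float64(-0.018), np.float64(0.0889)), (np.float64(-0.019), np.float64(-0.092))] mid -0.0015
uprights scene yaw -9.83 W 0.1748 x,lat [(np.float64(0.004), np.float64(0.0958)), (np.float64(0.0004), np.float64(-0.0789))] mid 0.0084
```

```bash
python3 - <<'E'
from h import *
im=cv2.imread("pics/scene30.png")[:,:,::-1]; crop("scene",im,240,165,335,250,8,"s31")
im=cv2.imread("pics/top30.png")[:,:,::-1]; crop("top",im,240,120,385,190,5,"t31")
M,X,u,n=ori(RY); Y=np.cross([0,0,1.],X)
for k in (2,1,0):
    F=slot(k)
    for l in (-5,): 
        t=np.radians(l); P=F+X*(-.004+.150*np.sin(-t))+np.array([0,0,.150*np.cos(t)])
        print(k,[proj("scene",P+Y*s).round(1) for s in (.02,-.02)],[proj("top",P+Y*s).round(1) for s in (.02,-.02)])
E
```

```text
2 [array([[261.2, 190.5]]), array([[269.6, 186.7]])] [array([[255.5, 146.3]]), array([[272.2, 144.3]])]
1 [array([[283.7, 180.4]]), array([[291.2, 177.1]])] [array([[301.3, 140.7]]), array([[317.8, 138.7]])]
0 [array([[303.7, 171.5]]), array([[310.4, 168.5]])] [array([[346.4, 135.2]]), array([[362.7, 133.2]])]
```

View pics/s31.png

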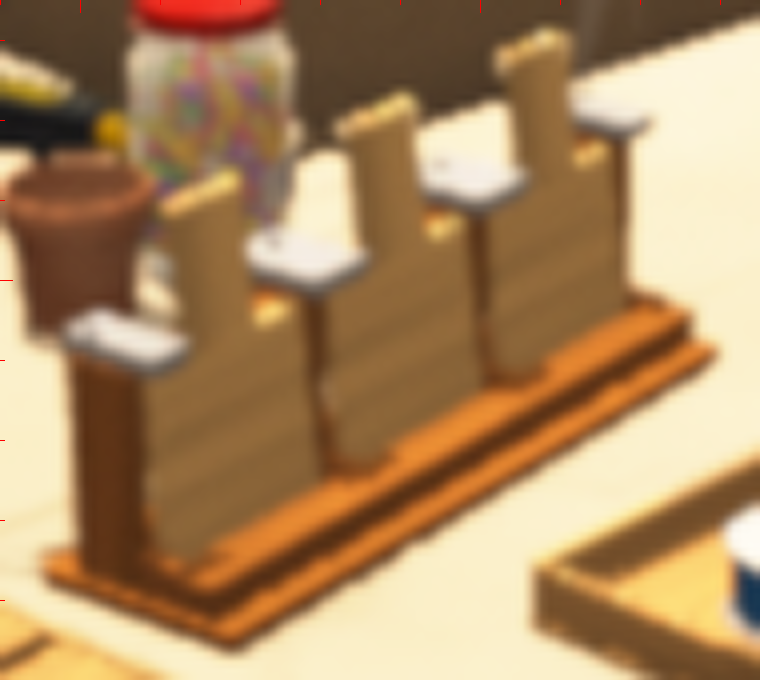

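View pics/t31.png

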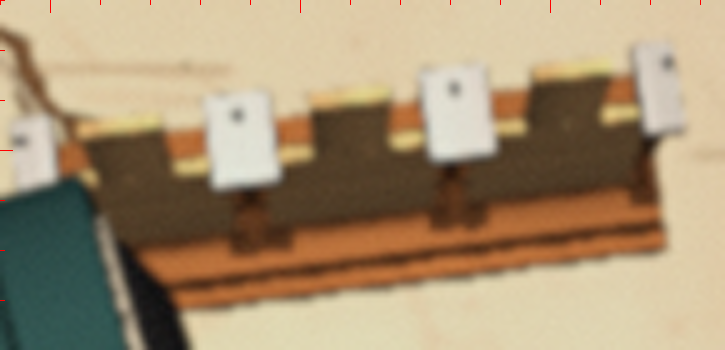

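The three handle tops match the predicted 5° rest pose within 1 px in both views, and the panel and spool are in place. I'm handing the job in.

```bash
python3 -c "
from plant import close_job
print(close_job())"
```

```text
the job is handed in; nothing more can be done
None
```

The job is done and was handed in at about 40 s of the 200 s. I did it in the order asked: boards, spool, panel. Nothing was dropped, and forces stayed near zero apart from about 13 N when I pressed the panel against the bar to feel for it.

- **Boards:** all three were present. Each was tipped into its own rack slot and straightened under the hooks. At the last look their handle tops matched the 5° rest pose against the rail within about 1 px in both cameras.
- **Spool:** it was not knocked aside during the run. It lies flat near the middle of the tray, but its loose ribbon end stands up towards the tray wall.
- **Panel:** it stands on the table leaning back about 10° on the bar. It is centred within about 2–3 mm and square within about 1–2°, averaged over the two views.
- **Bystanders:** the marker and pencil were not touched. The robot ended clear of everything.

**Where checks disagreed:** single edge readings of the panel's direction ranged from -7.7° to -12.6°, against about -9° for the stand. The scene view also put the panel's top edge 8 mm off centre. It showed the stand's uprights off by the same amount, so I took that as calibration error.

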